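# Try the dispenser plungers, park the sound ones and tip the rejects into the bin

## Robot

A 6-joint arm with a two-finger parallel gripper is mounted at the origin on the work surface. World frame = base frame: x ahead of the robot, y to its left, z up, the work surface at z = 0. Lengths are in m, angles in rad, forces in N, time in s.
With the tool pointing down it reaches from about 0.3 to 0.875 m from the base axis. Payload 6.4 kg.
Tool frame: the origin (TCP) lies on the centre line of the jaws, within the pads' length; the fingertips stand 25 mm ahead of it and the grasp point (between the pads) lies 6 mm ahead of it (ctrl.tips_ahead is the z of the fingertips in the tool frame, in m); z points along the fingers, x is the direction in which the jaws open and shut, and the axes are right-handed (so a half turn about z gives the same grasp; the last joint's range is limited). The gripper opens to 85 mm and grips with 20 to 120 N. Pads are 22 mm wide; open, the fingers measure 114 mm over their backs; the gripper's body (76 mm by 85 mm) begins 54 mm behind the grasp point. The pads swing forward as they close: fully open they stand 13 mm farther back than shut.
Start: joints at [-1.368, 0.181, 1.607, -0, 1.354, -0.206], TCP at [0.229, -0.528, 0.256] pointing down, gripper open.
Joint ranges: [-2.99, 2.99], [-0.89, 2.07], [0.3, 2.58], [-1.14, 4.28], [0, 2.63], [-3.12, 3.12]. Speed limits (rad/s): [2.57, 2.57, 3.01, 3.14, 3.14, 3.14].

## Interface

Orientations are given as a unit quaternion [w, x, y, z].
In Python, from bench import ctrl gives the robot as it stands.
- The arm moves only by the shell command python3 -m pendant 'ROWS'. ROWS is JSON, a list that holds one entry, the list of rows, each a list of 7 numbers: the shift along the tool's x, y, z in m, then the turn, a rotation vector about the tool's x, y, z in rad, then the closure, from -1 (fully open) to 1 (shut). A call has 1 to 10 rows; each row shifts and turns the commanded pose from where the row before left it, along the tool's axes as they then stand; what a row does not reach is not made up. A row lasts 1/10 s, in which the tool goes at most 50 mm and 8.59 degrees, less where a joint would pass 70% of its speed; a pose out of reach is approached as far as the arm can. A call with a gripper value outside its range is refused whole. The fingers move at their own pace and stop on an object; the grip force is fixed at half the most. Time passes only in rows, so rows that do not move let the fingers close. It gives the time, the measured TCP pose, the force and the opening at its end, in the units of the state.
- ctrl.get_obs(): the state, without advancing time (a new reading comes with each control period).
- ctrl.camera(name): name is "scene" or "side" or "wrist"; returns (picture, depth): 420x560x3 uint8, red, green, blue; 420x560 float32, m along the optical axis (not along the pixel's ray), 0 where there is no reading.
- ctrl.calibration(name): a dict with "fov_y" (degrees; the focal length in pixels is half the picture's height over the tangent of half this angle, whatever the lens; pixels are square), "cx", "cy" (the principal point, pixels), "camera_from_world" (4x4, takes a point from world to camera coordinates). Camera axes: x right, y down, z forward; pixel columns grow to the right and rows downward; lengths in m; the calibration is good to about 2 mm. The wrist camera is an equidistant fisheye: a pixel r from the principal point sees the ray r / f radians off the axis. A picture is of the moment at which its call begins: read the wrist's pose just before it. calibration takes no time and is no camera call; for the wrist camera it gives the pose at the moment of the call.
- ctrl.hand_in(): hands the job in, once; it reports no verdict.
The state is a dict: "time_s": time; "q": joint angles; "dq": joint speeds; "joint_efforts": joint torques, N m; "eef_pos": TCP position; "eef_rot": TCP orientation; "wrist_force": force on the tool from outside, world axes, zero at the start; "torque": the same for the moment, N m; "opening": opening from 0.0 (shut) to 1.0 (fully open).
Only numpy, scipy, OpenCV 4.12 (cv2) and the standard library are available. Lean on these libraries where they do the work, as an engineer would, in place of code of your own. Each camera call takes 0.05 s, during which the arm holds its last target.

## Task

Push the plunger of every dispenser on the bench down as far as it will go. Stand those whose plunger goes fully home upright in the blue tray, and put those that jam part-way on the aluminium tip tray; once every plunger has been tried and all the rejects are on the tip tray, raise its handle so that they slide off into the red bin, and lower the tray level again. Leave the vials, bottle and markers where they are.

Things in the scene. Friction and masses are not known exactly. Their poses are not given: they have to be found in the camera images.
- disp_1: plunger dispenser, syringe-like, standing loose on the bench: white round foot 46 mm diameter and 10 mm high, clear upright barrel 30 mm diameter (32 mm at the blue collar under its top) up to 64 mm, green plunger cap above it; 80 to 160 g; origin at the centre of the underside, z up the barrel. It may be absent. All dispensers look alike; a faulty one shows only when its plunger is pushed.
- plunger_1 (a joint): how far the plunger of disp_1 is pushed in, m: 0 fully out (cap top 88 mm above the underside), 0.018 fully home (cap resting on the barrel, top at 70 mm). The cap is a green disc 26 mm across, 6 mm thick. It slides at about 3 N, has no return spring and stays where it is left. A sound plunger goes all the way home; a faulty one jams solidly somewhere between 5 and 10 mm and goes no farther even at 20 N
- disp_2: plunger dispenser just like disp_1; may be absent
- plunger_2 (a joint): plunger travel of disp_2, as plunger_1
- disp_3: plunger dispenser just like disp_1; may be absent
- plunger_3 (a joint): plunger travel of disp_3, as plunger_1
- disp_4: plunger dispenser just like disp_1; may be absent
- plunger_4 (a joint): plunger travel of disp_4, as plunger_1
- disp_5: plunger dispenser just like disp_1; may be absent
- plunger_5 (a joint): plunger travel of disp_5, as plunger_1
- disp_6: plunger dispenser just like disp_1; may be absent
- plunger_6 (a joint): plunger travel of disp_6, as plunger_1
- park: blue open tray for sound dispensers, fixed to the bench, 280 mm (its x) by 100 mm (its y), 20 mm high, walls 4 mm, inner floor 4 mm above the bench; origin at the centre of its underside; room for three dispensers in a row along its x, 75 mm apart
- station: reject station, fixed to the bench: a white stand 80 mm high carrying the aluminium tip tray, with the red bin attached behind it in its +y direction; origin at bench height, 20 mm from under the middle of the tip tray towards the handle
- tip_tray (a joint): tilt of the tip tray, rad: 0 level (resting position), up to 1.05. The handle side rises and the tray empties over its open hinge edge into the bin. It falls back to 0 by its own weight (350 g) when let go; lifting the handle takes 2 to 5 N. Dispensers slide or topple off somewhere between 0.45 and 0.8 rad
- tray_mid (a point): middle of the tip tray's upper face, which is 88 mm above the bench when level; it tilts with the tray. Site x is parallel to the hinge, y points to the hinge edge. The flat is 146 mm along x and 240 mm along y; 12 mm high rims on both x sides and on the handle side, open on the hinge side; room for three dispensers in a row along y, 65 mm apart, starting at the handle side (near the open edge they could be knocked off)
- tip_handle (a point): middle of the tip tray's handle, a round black bar 10 mm thick, 96 mm long, parallel to the hinge, held 45 mm outside the tray's rim (free space between and below), 92 mm above the bench when level; moves with the tray
- tip_hinge (a point): middle of the hinge axis of the tip tray, at the tray's open edge, 88 mm above the bench, 287 mm from the handle bar; the axis runs along the station's x, and the handle is in the station's -y direction from it
- bin_floor (a point): centre of the red bin's inner floor; axes as the station; inside 166 mm along x and 182 mm along y, side walls 105 mm, far wall 135 mm, wall under the hinge 76 mm high
- vial_a: amber vial, 26 mm across, 34 mm high, among the dispensers; not part of the job; origin under its centre
- vial_b: green vial, same size; not part of the job
- dropper: small bottle 36 mm across, 65 mm high; not part of the job
- pen_a: black marker 130 mm long lying on the bench; not part of the job
- pen_b: dark blue marker; not part of the job

How it is judged:
On the way, in this order (a step that is already met when the one before it is completed fails the run):
1. every plunger has been pushed fully home, or to where it jams, and all the dispensers that jam are on the level tip tray, let go (value of joint each of plunger_1, plunger_4, plunger_5 above 0.0155 m and value of joint plunger_2 above 0.0045 m and value of joint plunger_3 above 0.0075 m and value of joint plunger_6 above 0.006 m and x of disp_2 in the frame of tray_mid between -0.072 and 0.072 m and y of disp_2 in the frame of tray_mid between -0.12 and 0.12 m and z of disp_2 in the frame of tray_mid between -0.01 and 0.03 m and contact force between the fingers and disp_2 below 0.5 N and x of disp_3 in the frame of tray_mid between -0.072 and 0.072 m and y of disp_3 in the frame of tray_mid between -0.12 and 0.12 m and z of disp_3 in the frame of tray_mid between -0.01 and 0.03 m and contact force between the fingers and disp_3 below 0.5 N and x of disp_6 in the frame of tray_mid between -0.072 and 0.072 m and y of disp_6 in the frame of tray_mid between -0.12 and 0.12 m and z of disp_6 in the frame of tray_mid between -0.01 and 0.03 m and contact force between the fingers and disp_6 below 0.5 N and value of joint tip_tray below 0.08 rad), for 0.2 s.
2. the tip tray is tilted and all the rejects have gone off it into the red bin (x of disp_2 in the frame of bin_floor between -0.085 and 0.085 m and y of disp_2 in the frame of bin_floor between -0.095 and 0.095 m and z of each of disp_2, disp_3, disp_6 in the frame of bin_floor below 0.105 m and x of disp_3 in the frame of bin_floor between -0.085 and 0.085 m and y of disp_3 in the frame of bin_floor between -0.095 and 0.095 m and x of disp_6 in the frame of bin_floor between -0.085 and 0.085 m and y of disp_6 in the frame of bin_floor between -0.095 and 0.095 m and value of joint tip_tray above 0.35 rad), for 0.05 s.
At the end, for the whole second after the job is handed in: Every sound dispenser stands upright (within 7 degrees), at rest, on the floor of the blue tray with its plunger home (within 2.5 mm); every jamming dispenser lies in the red bin, its plunger pushed to where it jams (within 1.5 mm); the tip tray is level again (within 0.05 rad) (value of joint each of plunger_1, plunger_4, plunger_5 above 0.0155 m and value of joint plunger_2 above 0.0045 m and value of joint plunger_3 above 0.0075 m and value of joint plunger_6 above 0.006 m and x of disp_1 in the frame of park between -0.136 and 0.136 m and y of disp_1 in the frame of park between -0.046 and 0.046 m and z of each of disp_1, disp_4, disp_5 in the frame of park below 0.015 m and angle between each of disp_1, disp_4, disp_5's own z axis and vertical below 0.12 rad and linear speed of each of disp_1, disp_4, disp_5 below 0.02 m/s and x of disp_4 in the frame of park between -0.136 and 0.136 m and y of disp_4 in the frame of park between -0.046 and 0.046 m and x of disp_5 in the frame of park between -0.136 and 0.136 m and y of disp_5 in the frame of park between -0.046 and 0.046 m and x of disp_2 in the frame of bin_floor between -0.085 and 0.085 m and y of disp_2 in the frame of bin_floor between -0.095 and 0.095 m and z of each of disp_2, disp_3, disp_6 in the frame of bin_floor below 0.105 m and x of disp_3 in the frame of bin_floor between -0.085 and 0.085 m and y of disp_3 in the frame of bin_floor between -0.095 and 0.095 m and x of disp_6 in the frame of bin_floor between -0.085 and 0.085 m and y of disp_6 in the frame of bin_floor between -0.095 and 0.095 m and value of joint tip_tray below 0.05 rad); the robot touches nothing.
It fails at once if a vial, the bottle or a marker is shifted by more than 80 mm (distance of any of vial_a, vial_b, dropper, pen_a, pen_b from where it was at the start of the episode above 0.08 m).
Of disp_1, disp_2, disp_3, disp_4, disp_5, disp_6 only 4 to 5 are there at a start; the rules pass over those that are not, and their reading is None.
At some moment in a run one of disp_1, disp_2, disp_3, disp_4, disp_5, disp_6 may be knocked a few centimetres aside while the robot is not near it.
It also fails if it takes over 208 s, if anything falls off the work surface, if the arm or the gripper's body presses on something with over 40 N, if the wrist force passes 120 N, or if a joint passes its speed limit or range.

## Working session

There is one attempt and no reset: what is moved stays moved. The work goes in short steps, Python scripts to look and compute and a shell command to move; the robot and the scene stay as the last step left them, time stands still between calls to the robot, and variables do not carry over. Pictures are saved under pics/ and viewed, and the job is handed in when it is done.

```bash
ls; mkdir -p pics; python3 - <<'E'
from bench import ctrl
import cv2,numpy as np
o=ctrl.get_obs()
for k,v in o.items(): print(k,np.round(v,3))
for n in ["scene","side","wrist"]:
    c=ctrl.calibration(n); print(n,c["fov_y"],c["cx"],c["cy"]); print(np.round(c["camera_from_world"],3))
    p,d=ctrl.camera(n); cv2.imwrite(f"pics/{n}0.png",p[:,:,::-1]); np.save(f"pics/{n}0.npy",d)
E
```

```text
pics
time_s 0.0
q [-1.368  0.182  1.608  0.     1.354 -0.206]
dq [ 0.001  0.001 -0.001 -0.001  0.001 -0.   ]
joint_efforts [ 0.0000e+00 -4.4487e+01 -3.5134e+01 -0.0000e+00  9.0000e-03  0.0000e+00]
eef_pos [ 0.228 -0.527  0.255]
eef_rot [-0.001  0.836 -0.549 -0.001]
wrist_force [ 0.254  0.032 -0.228]
torque [ 0.004  0.025 -0.032]
opening 1.005
scene 47.00710235641021 280.651869955961 206.74348312482846
[[ 0.741  0.671 -0.021 -0.353]
 [ 0.402 -0.468 -0.787 -0.117]
 [-0.538  0.574 -0.617  1.62 ]
 [ 0.     0.     0.     1.   ]]
side 56.226054001773804 281.3906170375227 210.86131774460554
[[-0.693 -0.721  0.012  0.349]
 [-0.581  0.548 -0.603  0.285]
 [ 0.428 -0.425 -0.798  1.158]
 [ 0.     0.     0.     1.   ]]
wrist 65.70646984690485 278.36982331647727 207.15857850687684
[[ 0.397 -0.918 -0.003 -0.574]
 [-0.876 -0.38   0.297 -0.038]
 [-0.274 -0.115 -0.955  0.382]
 [ 0.     0.     0.     1.   ]]
```

View pics/scene0.png

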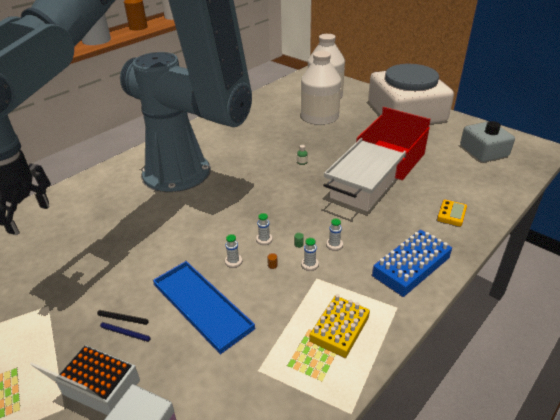

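View pics/side0.png

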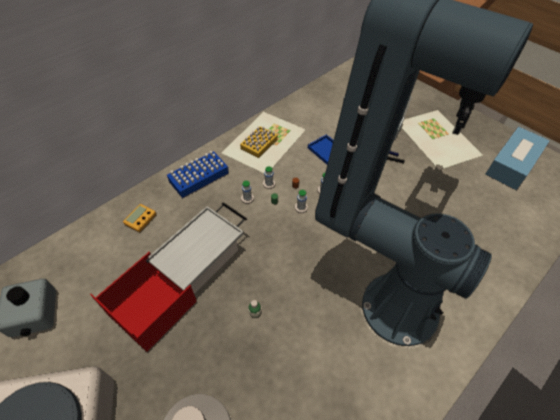

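View pics/wrist0.png

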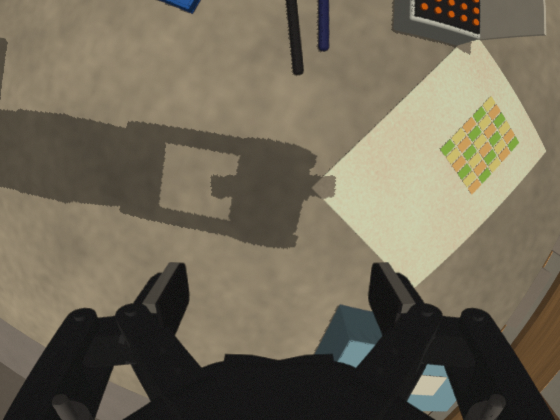

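```bash
cat > h.py <<'E'
from bench import ctrl
import cv2,numpy as np
def cal(n):
    c=ctrl.calibration(n); return c
def ray(c,u,v,fish=False):
    f=210/np.tan(np.radians(c["fov_y"])/2)
    x=(u-c["cx"]);y=(v-c["cy"])
    if fish:
        r=np.hypot(x,y); t=r/f
        d=np.array([np.sin(t)*x/max(r,1e-9),np.sin(t)*y/max(r,1e-9),np.cos(t)])
    else: d=np.array([x/f,y/f,1.])
    T=np.linalg.inv(np.array(c["camera_from_world"]))
    return T[:3,3],T[:3,:3]@d,d
def onz(c,u,v,z,fish=False):
    o,d,_=ray(c,u,v,fish); return o+d*(z-o[2])/d[2]
def pt(c,u,v,dep,fish=False):
    o,d,l=ray(c,u,v,fish); return o+d*dep/l[2]
def cloud(c,D,fish=False):
    f=210/np.tan(np.radians(c["fov_y"])/2)
    v,u=np.mgrid[:420,:560].astype(float); x=u-c["cx"];y=v-c["cy"]
    if fish:
        r=np.hypot(x,y)+1e-9;t=r/f; k=np.tan(t)/r; x=x*k;y=y*k
    else: x=x/f;y=y/f
    P=np.stack([x*D,y*D,D],-1)
    T=np.linalg.inv(np.array(c["camera_from_world"]))
    return P@T[:3,:3].T+T[:3,3]
def snap(n,tag):
    c=ctrl.calibration(n);p,d=ctrl.camera(n)
    cv2.imwrite(f"pics/{tag}.png",p[:,:,::-1]);np.save(f"pics/{tag}.npy",d)
    import pickle;pickle.dump(c,open(f"pics/{tag}.pkl","wb"))
    return c,p,d
def tool():
    o=ctrl.get_obs(); from scipy.spatial.transform import Rotation as R
    q=o["eef_rot"]; return np.array(o["eef_pos"]),R.from_quat([q[1],q[2],q[3],q[0]]),o
E
python3 - <<'E'
from h import *
c=ctrl.calibration("scene")
p=cv2.imread("pics/scene0.png");D=np.load("pics/scene0.npy")
P=cloud(c,D)
hsv=cv2.cvtColor(p,cv2.COLOR_BGR2HSV)
def blobs(name,lo,hi,mn=8):
    m=cv2.inRange(hsv,lo,hi);n,l,s,ce=cv2.connectedComponentsWithStats(m)
    for i in range(1,n):
        if s[i][4]>=mn:
            q=P[l==i]; q=q[(D[l==i]>0)]
            print(name,np.round(ce[i]),s[i][4],np.round(np.median(q,0),3),np.round(q[:,2].max(),3) , 'plane88',np.round(onz(c,*ce[i],0.088)[:2],3))
blobs('green',(45,120,60),(80,255,255))
# park: blue
m=cv2.inRange(hsv,(105,150,60),(125,255,255))
n,l,s,ce=cv2.connectedComponentsWithStats(m)
for i in range(1,n):
    if s[i][4]>500: 
        q=P[l==i]; print('blue',ce[i],s[i][4],np.round(q.min(0),3),np.round(q.max(0),3),cv2.minAreaRect((q[:,:2]*1000).astype(np.float32)))
cv2.imwrite("pics/crop1.png",cv2.resize(p[100:350,150:450],None,fx=2.6,fy=2.4,interpolation=cv2.INTER_CUBIC))
E
```

```text
green [263. 216.] 46 [ 0.465 -0.055  0.088] 0.093 plane88 [ 0.464 -0.055]
green [336. 222.] 50 [0.623 0.056 0.087] 0.09 plane88 [0.624 0.053]
green [231. 238.] 56 [ 0.462 -0.17   0.088] 0.092 plane88 [ 0.462 -0.17 ]
green [310. 241.] 55 [ 0.62  -0.046  0.086] 0.089 plane88 [ 0.621 -0.048]
blue [509.36673695  76.35445864] 8063 [ 0.352 -0.748 -0.191] [1.181 1.397 0.899] ((973.7131958007812, 404.77593994140625), (448.38409423828125, 2299.579345703125), 21.203645706176758)
blue [549.04203324 211.09872923] 1023 [ 0.854 -0.748 -0.668] [1.181 1.4   0.899] ((1079.903564453125, 333.80133056640625), (128.50892639160156, 2169.66455078125), 8.704132080078125)
blue [408.79031037 272.0673732 ] 1321 [ 0.765 -0.748  0.002] [1.181 0.212 0.899] ((950.5983276367188, -289.51263427734375), (163.17393493652344, 1013.2623291015625), 17.475374221801758)
blue [204.21669931 306.37389814] 4084 [ 0.367 -0.748 -0.001] [ 1.181 -0.261  0.899] ((801.2014770507812, -461.3048400878906), (184.99456787109375, 933.166748046875), 64.10836791992188)
```

View pics/crop1.png

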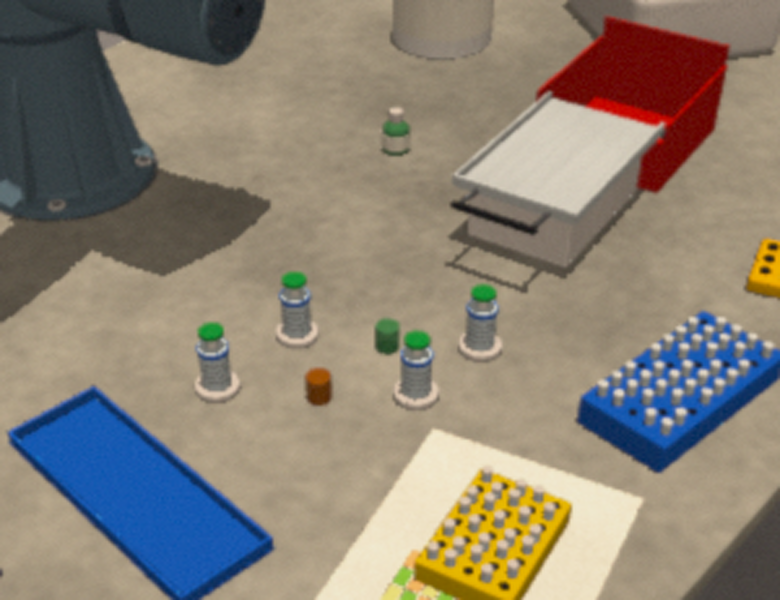

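```bash
python3 - <<'E'
from h import *
c=ctrl.calibration("scene")
p=cv2.imread("pics/scene0.png");D=np.load("pics/scene0.npy")
P=cloud(c,D)
hsv=cv2.cvtColor(p,cv2.COLOR_BGR2HSV)
m=(cv2.inRange(hsv,(105,150,60),(125,255,255))>0)&(P[...,2]<0.03)&(P[...,2]>-0.01)&(P[...,1]<-0.1)&(P[...,0]<0.75)&(D>0)&(D<3)
q=P[m];print('park',m.sum(),cv2.minAreaRect((q[:,:2]*1000).astype(np.float32)), np.percentile(q[:,2],[2,50,98]))
r=cv2.minAreaRect((q[:,:2]*1000).astype(np.float32));print(np.round(cv2.boxPoints(r)))
m=(P[...,2]>0.082)&(P[...,2]<0.094)&(P[...,0]>0.3)&(P[...,0]<1.0)&(P[...,1]>0.05)&(P[...,1]<0.8)&(hsv[...,1]<70)
m=m.astype(np.uint8);n,l,s,ce=cv2.connectedComponentsWithStats(m)
i=1+np.argmax(s[1:,4]);q=P[l==i];r=cv2.minAreaRect((q[:,:2]*1000).astype(np.float32));print('tray',s[i],r,np.round(cv2.boxPoints(r)),np.median(q[:,2]))
# red
m=((cv2.inRange(hsv,(0,150,60),(6,255,255))|cv2.inRange(hsv,(174,150,60),(180,255,255)))>0)&(P[...,2]<0.2)&(P[...,2]>0)
q=P[m];r=cv2.minAreaRect((q[:,:2]*1000).astype(np.float32));print('bin',m.sum(),r,np.round(cv2.boxPoints(r)))
# handle: dark near
m=(P[...,2]>0.084)&(P[...,2]<0.105)&(P[...,0]>0.4)&(P[...,0]<.8)&(P[...,1]>0.05)&(P[...,1]<0.3)&(hsv[...,2]<60)
q=P[m];print('handle',m.sum(),np.round(q.mean(0),3),cv2.minAreaRect((q[:,:2]*1000).astype(np.float32)))
v,u=np.where(m);print(u.min(),u.max(),v.min(),v.max())
# overhead height map of everything
H=(P[...,2]>0.006)&(P[...,2]<0.15)&(D<3)&(P[...,0]>0.25)&(P[...,0]<1.0)&(P[...,1]>-.7)&(P[...,1]<.9)
n,l,s,ce=cv2.connectedComponentsWithStats(H.astype(np.uint8))
for i in range(1,n):
    if s[i][4]>20: q=P[l==i];print(np.round(ce[i]),s[i][4],np.round(np.median(q,0),3),np.round(q[:,2].max(),3))
E
```

```text
park 4176 ((504.64459228515625, -397.96514892578125), (252.8695831298828, 284.1425476074219), 84.62983703613281) [0.00170625 0.00586644 0.02188866]
[[ 351. -511.]
 [ 634. -537.]
 [ 658. -285.]
 [ 375. -259.]]
tray [ 327  141   75   47 1860] ((523.4119873046875, 338.34912109375), (143.67724609375, 229.52633666992188), 7.903603553771973) [[436. 442.]
 [468. 215.]
 [610. 235.]
 [579. 462.]] 0.08969595962687649
bin 2573 ((530.422607421875, 13.684326171875), (191.35833740234375, 1239.85302734375), 3.178640365600586) [[ 401.  627.]
 [ 469. -611.]
 [ 660. -600.]
 [ 592.  638.]]
handle 80 [0.556 0.163 0.096] ((553.6949462890625, 162.62286376953125), (96.98937225341797, 8.257074356079102), 9.025712966918945)
324 355 184 196
[388. 141.] 8411 [0.501 0.554 0.089] 0.15
[487. 140.] 1625 [0.738 0.747 0.068] 0.116
[302. 155.] 167 [0.293 0.31  0.038] 0.072
[452. 212.] 578 [0.804 0.367 0.023] 0.03
[263. 230.] 354 [ 0.468 -0.059  0.044] 0.093
[335. 235.] 373 [0.627 0.049 0.044] 0.09
[411. 262.] 2903 [0.829 0.096 0.042] 0.062
[298. 239.] 123 [ 0.55  -0.01   0.028] 0.04
[232. 251.] 395 [ 0.467 -0.174  0.046] 0.092
[310. 255.] 397 [ 0.624 -0.053  0.044] 0.089
[272. 260.] 131 [ 0.551 -0.116  0.029] 0.04
[204. 305.] 1475 [ 0.528 -0.32   0.013] 0.025
[192. 294.] 21 [ 0.47  -0.314  0.007] 0.009
[339. 325.] 2263 [ 0.808 -0.173  0.032] 0.05
[195. 301.] 22 [ 0.491 -0.325  0.007] 0.01
[122. 316.] 274 [ 0.402 -0.469  0.012] 0.016
[125. 331.] 294 [ 0.444 -0.489  0.012] 0.017
[109. 387.] 5291 [ 0.569 -0.598  0.062] 0.143
```

```bash
python3 - <<'E'
from h import *
import cv2
p=cv2.imread("pics/side0.png")
cv2.imwrite("pics/crop2.png",cv2.resize(p[80:360,80:400],None,fx=2.4,fy=2.1,interpolation=cv2.INTER_CUBIC))
E
```

```text
(no output)
```

View pics/crop2.png

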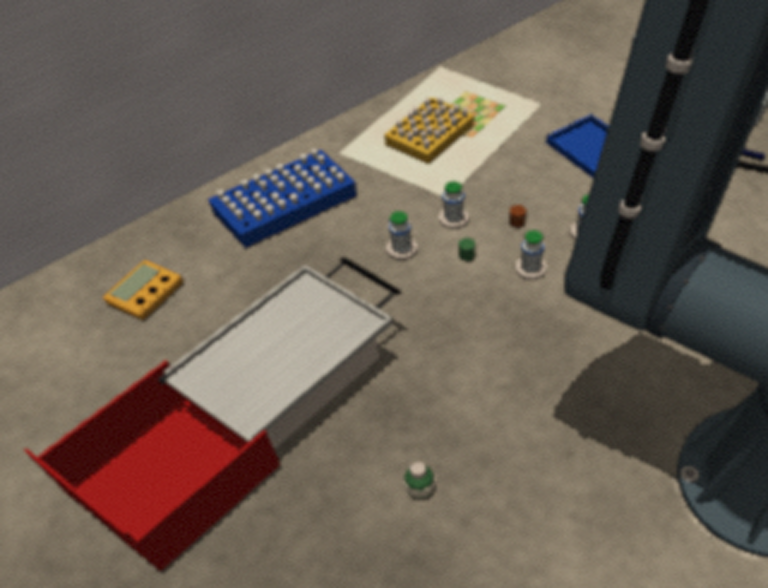

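```bash
python3 - <<'E'
from h import *
c=ctrl.calibration("scene")
for u,v in [(186.5,261.7),(154.6,281),(254.6,326),(222,349)]: print(np.round(onz(c,u,v,0.02),3))
p=cv2.imread("pics/scene0.png")
cv2.imwrite("pics/crop3.png",cv2.resize(p[250:360,140:270],None,fx=5,fy=5,interpolation=cv2.INTER_CUBIC))
cv2.imwrite("pics/crop4.png",cv2.resize(p[105:225,310:440],None,fx=5,fy=5,interpolation=cv2.INTER_CUBIC))
E
python3 -m pendant '[[[0,0,0,0,0,0.14,-1],[0,0,0,0,0,0.14,-1],[0,0,0,0,0,0.128,-1]]]'
```

```text
[ 0.383 -0.26   0.02 ]
[ 0.376 -0.356  0.02 ]
[ 0.66 -0.29  0.02]
[ 0.651 -0.38   0.02 ]
time_s: 0.45
eef_pos: [0.2285, -0.5274, 0.2559]
eef_rot: [0.0, -0.705, 0.709, 0.0]
wrist_force: [-0.7, 0.3, -0.1]
opening: 0.999
```

View pics/crop3.png

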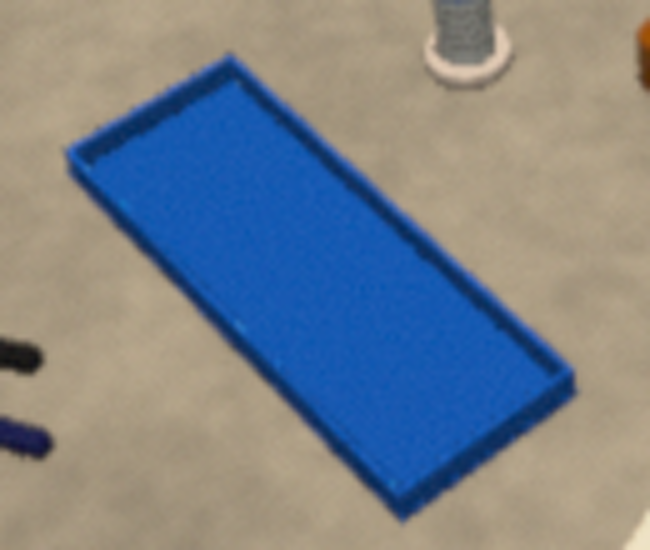

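View pics/crop4.png

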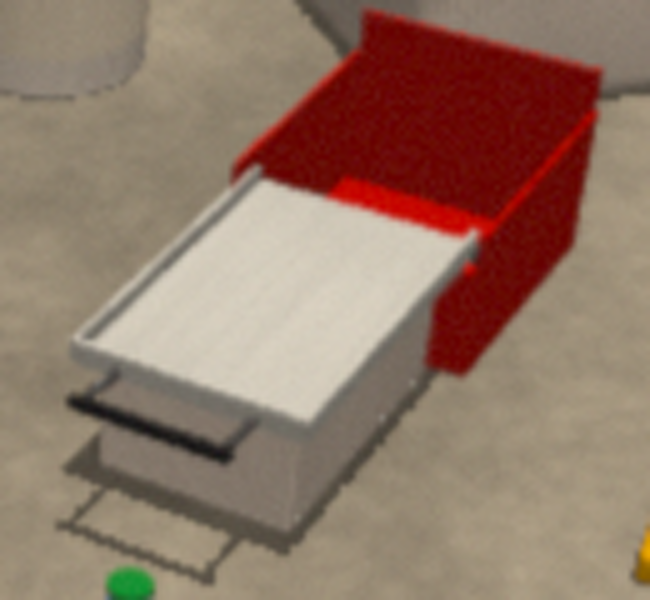

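```bash
python3 -m pendant '[[[-0.043,-0.02,0,0,0,0,1],[-0.043,-0.02,0,0,0,0,1],[-0.043,-0.02,0,0,0,0,1],[-0.043,-0.02,0,0,0,0,1],[-0.043,-0.02,0,0,0,0,1],[-0.043,-0.02,0,0,0,0,1],[-0.043,-0.02,0,0,0,0,1],[-0.043,-0.02,0,0,0,0,1],[-0.043,-0.02,0,0,0,0,1],[-0.043,-0.02,0,0,0,0,1]]]'
python3 -m pendant '[[[0,0,0,0,0,0,1],[0,0,0,0,0,0,1]]]'
python3 - <<'E'
from h import *
print(ctrl.tips_ahead)
c,p,d=snap("wrist","w1")
print(np.round(c["camera_from_world"],3), np.round(np.linalg.inv(c["camera_from_world"])[:3,3],3))
E
```

```text
time_s: 1.45
eef_pos: [0.4286, -0.0956, 0.2564]
eef_rot: [-0.0, 0.707, -0.707, 0.0]
wrist_force: [1.1, -0.8, -0.1]
opening: -0.002
time_s: 1.65
eef_pos: [0.4283, -0.0963, 0.2561]
eef_rot: [0.0, 0.709, -0.706, -0.0]
wrist_force: [-0.1, 0.3, 0.1]
opening: -0.004
0.025
[[ 0.004 -1.    -0.001 -0.097]
 [-0.954 -0.004  0.298  0.37 ]
 [-0.298 -0.001 -0.954  0.508]
 [ 0.     0.     0.     1.   ]] [ 0.505 -0.095  0.375]
```

View pics/w1.png

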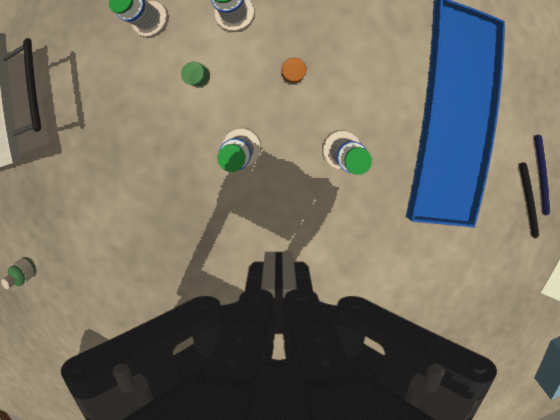

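```bash
cat >> h.py <<'E'
def caps(n="wrist",tag="cap",z=0.088,verbose=True):
    """green caps: centre from depth points + height"""
    c,p,D=snap(n,tag); f=n=="wrist"
    P=cloud(c,D,f); hsv=cv2.cvtColor(p,cv2.COLOR_RGB2HSV)
    m=cv2.inRange(hsv,(50,170,70),(75,255,255))
    k,l,s,ce=cv2.connectedComponentsWithStats(m); out=[]
    for i in range(1,k):
        if s[i][4]>25:
            q=P[l==i]; top=np.median(q[:,2])
            w=onz(c,*ce[i],top,f)
            print(np.round(ce[i]),s[i][4],'top z %.3f'%top,'xy',np.round(w[:2],3))
    return c,p,D
E
python3 - <<'E'
from h import *
caps("wrist","w2")
caps("scene","s2")
c=ctrl.calibration("wrist")
for u,v in [(442,0),(503,24),(473,225),(410,218)]: print(np.round(onz(c,u,v,0.02,True)[:2],3))
E
```

```text
[117.   5.] 172 top z 0.086 xy [0.617 0.057]
[364. 156.] 29 top z 0.088 xy [ 0.464 -0.175]
[360. 167.] 69 top z 0.088 xy [ 0.454 -0.171]
[263. 216.] 34 top z 0.088 xy [ 0.465 -0.054]
[336. 222.] 35 top z 0.087 xy [0.624 0.054]
[231. 238.] 46 top z 0.088 xy [ 0.462 -0.169]
[310. 241.] 42 top z 0.086 xy [ 0.62  -0.047]
[ 0.649 -0.291]
[ 0.638 -0.384]
[ 0.369 -0.356]
[ 0.38  -0.259]
```

```bash
python3 - <<'E'
from h import *
c=ctrl.calibration("wrist")
for u,v in [(234,156),(358,161),(124,3)]: print(np.round(onz(c,u,v,0.088,True)[:2],3))
E
```

```text
[ 0.463 -0.058]
[ 0.459 -0.17 ]
[0.617 0.047]
```

```bash
python3 -m pendant '[[[-0.02,-0.0175,0.033,0,0,0,1],[-0.02,-0.0175,0.033,0,0,0,1],[0,0,0.033,0,0,0,1],[0,0,0.032,0,0,0,1],[0,0,0,0,0,0,1],[0,0,0,0,0,0,1]]]'
python3 -m pendant '[[[0,0,0.004,0,0,0,1],[0,0,0.004,0,0,0,1],[0,0,0.004,0,0,0,1],[0,0,0.003,0,0,0,1],[0,0,0,0,0,0,1]]]'
python3 -m pendant '[[[0,0,0.003,0,0,0,1],[0,0,0.002,0,0,0,1],[0,0,0,0,0,0,1]]]'
```

```text
time_s: 2.4
eef_pos: [0.4629, -0.0586, 0.1255]
eef_rot: [-0.0, -0.707, 0.708, 0.001]
wrist_force: [0.5, -0.6, 0.7]
opening: -0.003
time_s: 2.9
eef_pos: [0.4634, -0.0575, 0.1103]
eef_rot: [-0.0, 0.707, -0.707, 0.0]
wrist_force: [0.4, -0.3, -0.1]
opening: -0.0
time_s: 3.2
eef_pos: [0.4632, -0.0574, 0.1051]
eef_rot: [0.0, 0.707, -0.707, -0.0]
wrist_force: [0.4, -1.0, 0.3]
opening: -0.001
```

```bash
python3 -m pendant '[[[0,0,0.002,0,0,0,1],[0,0,0.001,0,0,0,1]]]'
python3 - <<'E'
from h import *
c,p,d=snap("wrist","w3")
cv2.imwrite("pics/w3c.png",cv2.resize(p[150:400,150:430,::-1],None,fx=2.5,fy=2.4))
c,p,d=snap("scene","s3")
cv2.imwrite("pics/s3c.png",cv2.resize(p[170:280,200:340,::-1],None,fx=5,fy=5))
E
```

```text
time_s: 3.4
eef_pos: [0.4632, -0.0574, 0.1022]
eef_rot: [-0.0, 0.707, -0.707, -0.0]
wrist_force: [-0.3, 1.2, 2.7]
opening: 0.001
```

View pics/w3c.png

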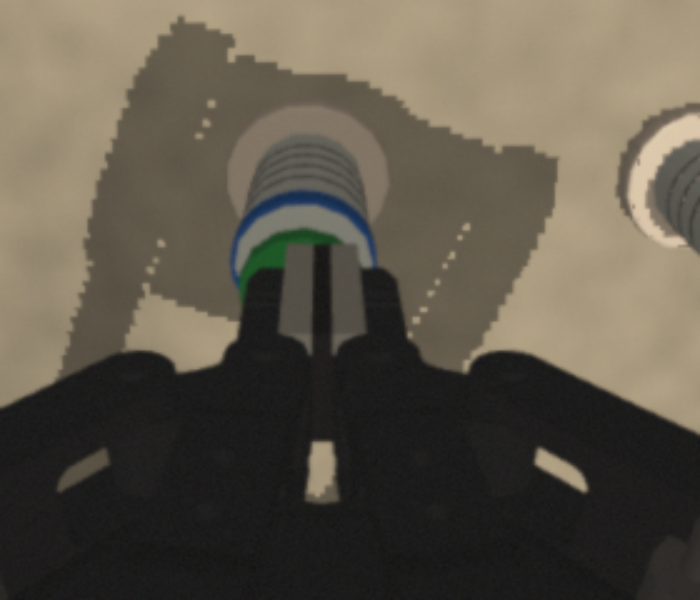

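View pics/s3c.png

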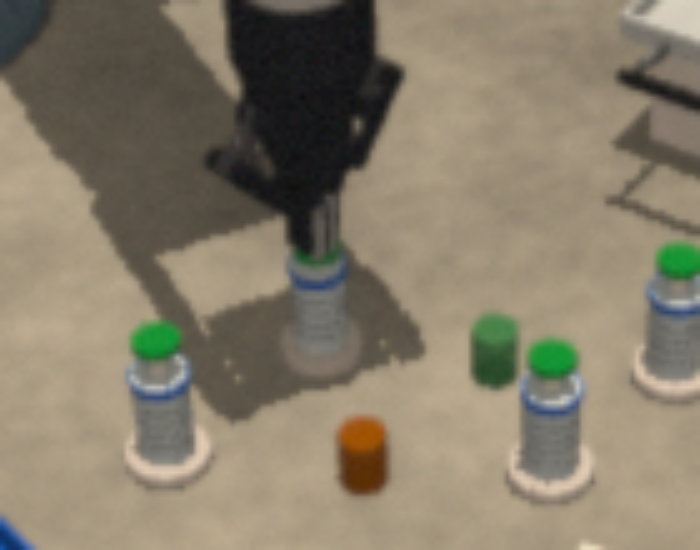

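```bash
python3 -m pendant '[[[0,0,0.002,0,0,0,1],[0,0,0.002,0,0,0,1]]]'
python3 -m pendant '[[[0,0,0.002,0,0,0,1],[0,0,0.001,0,0,0,1]]]'
```

```text
time_s: 3.7
eef_pos: [0.4632, -0.0574, 0.0982]
eef_rot: [-0.0, 0.707, -0.707, -0.0]
wrist_force: [-0.2, -0.1, 3.1]
opening: -0.001
time_s: 3.9
eef_pos: [0.4632, -0.0574, 0.0951]
eef_rot: [-0.0, 0.707, -0.707, -0.0]
wrist_force: [-0.5, 0.3, 3.0]
opening: -0.001
```

```bash
python3 -m pendant '[[[0,0,0.001,0,0,0,1],[0,0,0.001,0,0,0,1]]]'
python3 -m pendant '[[[0,0,0.001,0,0,0,1],[0,0,0.001,0,0,0,1]]]'
```

```text
time_s: 4.1
eef_pos: [0.4641, -0.0578, 0.0949]
eef_rot: [-0.0, 0.707, -0.707, 0.001]
wrist_force: [-6.9, 1.2, 25.0]
opening: -0.002
time_s: 4.3
eef_pos: [0.4653, -0.0583, 0.0949]
eef_rot: [-0.001, 0.708, -0.707, 0.002]
wrist_force: [-10.0, 3.5, 42.7]
opening: -0.002
```

```bash
python3 -m pendant '[[[0,0,-0.034,0,0,0,1],[0.0375,0,0,0,0,0,1],[0.0375,0.002,0,0,0,0,1],[0.0375,0,0,0,0,0,1],[0,0,0.005,0,0,0,1],[0,0,0.005,0,0,0,1],[0,0,0.003,0,0,0,1],[0,0,0.002,0,0,0,1],[0,0,0,0,0,0,1]]]'
python3 -m pendant '[[[0,0,0.001,0,0,0,1],[0,0,0.001,0,0,0,1]]]'
python3 -m pendant '[[[0,0,0.001,0,0,0,1],[0,0,0.001,0,0,0,1]]]'
```

```text
time_s: 5.2
eef_pos: [0.4611, -0.1688, 0.1098]
eef_rot: [0.0, 0.708, -0.706, -0.001]
wrist_force: [-1.0, 0.6, -0.9]
opening: -0.0
time_s: 5.4
eef_pos: [0.4615, -0.1694, 0.1085]
eef_rot: [-0.0, 0.708, -0.707, 0.0]
wrist_force: [0.8, 0.6, 2.5]
opening: -0.0
time_s: 5.6
eef_pos: [0.4619, -0.1699, 0.1071]
eef_rot: [-0.0, 0.707, -0.707, 0.0]
wrist_force: [-2.7, 3.3, 14.9]
opening: -0.001
```

```bash
python3 -m pendant '[[[0,0,0.001,0,0,0,1],[0,0,0.001,0,0,0,1]]]'
python3 -m pendant '[[[0,0,0.0005,0,0,0,1],[0,0,0,0,0,0,1],[0,0,0,0,0,0,1]]]'
```

```text
time_s: 5.8
eef_pos: [0.463, -0.1706, 0.1071]
eef_rot: [-0.001, 0.707, -0.707, 0.002]
wrist_force: [-5.7, 5.0, 29.0]
opening: 0.003
time_s: 6.1
eef_pos: [0.4633, -0.171, 0.1072]
eef_rot: [-0.001, 0.707, -0.707, 0.002]
wrist_force: [-4.4, 4.4, 26.8]
opening: 0.002
```

```bash
python3 -m pendant '[[[0,0,-0.0215,0,0,0,1],[-0.0246,-0.0318,0,0,0,0,1],[-0.0246,-0.0318,0,0,0,0,1],[-0.0246,-0.0318,0,0,0,0,1],[-0.0246,-0.0318,0,0,0,0,1],[-0.0246,-0.0318,0,0,0,0,1],[0,0,0.005,0,0,0,1],[0,0,0.005,0,0,0,1],[0,0,0.003,0,0,0,1],[0,0,0,0,0,0,1]]]'
python3 -m pendant '[[[0,0,0.002,0,0,0,1],[0,0,0.002,0,0,0,1]]]'
python3 -m pendant '[[[0,0,0.001,0,0,0,1],[0,0,0.001,0,0,0,1]]]'
```

```text
time_s: 7.1
eef_pos: [0.6188, -0.0475, 0.1113]
eef_rot: [-0.001, -0.707, 0.707, 0.001]
wrist_force: [0.8, -0.1, 0.5]
opening: -0.001
time_s: 7.3
eef_pos: [0.6202, -0.0476, 0.1088]
eef_rot: [0.0, -0.707, 0.707, -0.0]
wrist_force: [-0.4, -0.0, 3.7]
opening: -0.001
time_s: 7.5
eef_pos: [0.6204, -0.0473, 0.1068]
eef_rot: [-0.0, 0.707, -0.707, 0.0]
wrist_force: [-1.0, -1.1, 2.5]
opening: 0.0
```

```bash
python3 -m pendant '[[[0,0,0.001,0,0,0,1],[0,0,0.001,0,0,0,1]]]'
python3 -m pendant '[[[0,0,0.001,0,0,0,1],[0,0,0.001,0,0,0,1]]]'
python3 -m pendant '[[[0,0,0.001,0,0,0,1],[0,0,0.001,0,0,0,1]]]'
```

```text
time_s: 7.7
eef_pos: [0.6209, -0.0474, 0.1056]
eef_rot: [-0.0, 0.707, -0.707, 0.001]
wrist_force: [-4.4, -1.7, 14.0]
opening: -0.0
time_s: 7.9
eef_pos: [0.6219, -0.0475, 0.1057]
eef_rot: [-0.001, 0.707, -0.707, 0.002]
wrist_force: [-5.8, -0.7, 24.9]
opening: 0.003
time_s: 8.1
eef_pos: [0.6229, -0.0478, 0.1057]
eef_rot: [-0.001, 0.708, -0.707, 0.003]
wrist_force: [-8.4, -0.8, 34.3]
opening: 0.0
```

```bash
python3 -m pendant '[[[0,0,-0.025,0,0,0,1],[-0.034,-0.001,0,0,0,0,1],[-0.034,-0.001,0,0,0,0,1],[-0.033,0,0,0,0,0,1],[0,0,0.005,0,0,0,1],[0,0,0.005,0,0,0,1],[0,0,0.005,0,0,0,1],[0,0,0.001,0,0,0,1],[0,0,0,0,0,0,1]]]'
python3 -m pendant '[[[0,0,0.001,0,0,0,1],[0,0,0.001,0,0,0,1]]]'
python3 -m pendant '[[[0,0,0.001,0,0,0,1],[0,0,0.001,0,0,0,1]]]'
python3 -m pendant '[[[0,0,0.001,0,0,0,1],[0,0,0.001,0,0,0,1]]]'
```

```text
time_s: 9.0
eef_pos: [0.622, 0.0532, 0.1089]
eef_rot: [-0.0, -0.707, 0.707, 0.0]
wrist_force: [0.4, -0.1, 0.4]
opening: 0.001
time_s: 9.2
eef_pos: [0.6224, 0.0535, 0.1076]
eef_rot: [-0.0, 0.707, -0.707, 0.0]
wrist_force: [0.0, -0.6, 3.2]
opening: 0.003
time_s: 9.4
eef_pos: [0.6224, 0.0539, 0.1056]
eef_rot: [-0.0, 0.707, -0.707, 0.0]
wrist_force: [-1.0, -0.6, 3.7]
opening: -0.002
time_s: 9.6
eef_pos: [0.6223, 0.0541, 0.1034]
eef_rot: [-0.0, 0.707, -0.707, 0.0]
wrist_force: [-0.0, -0.7, 3.4]
opening: -0.001
```

```bash
python3 -m pendant '[[[0,0,0.0015,0,0,0,1],[0,0,0.0015,0,0,0,1]]]'
python3 -m pendant '[[[0,0,0.0015,0,0,0,1],[0,0,0.0015,0,0,0,1]]]'
python3 -m pendant '[[[0,0,0.0015,0,0,0,1],[0,0,0.0015,0,0,0,1]]]'
python3 -m pendant '[[[0,0,0.001,0,0,0,1],[0,0,0.001,0,0,0,1]]]'
```

```text
time_s: 9.8
eef_pos: [0.6223, 0.0542, 0.1003]
eef_rot: [-0.0, 0.707, -0.707, 0.0]
wrist_force: [0.3, -1.9, 3.8]
opening: 0.002
time_s: 10.0
eef_pos: [0.6222, 0.0542, 0.0972]
eef_rot: [-0.0, 0.707, -0.707, 0.0]
wrist_force: [-0.1, -1.6, 1.8]
opening: -0.001
time_s: 10.2
eef_pos: [0.6227, 0.0537, 0.0951]
eef_rot: [-0.0, 0.707, -0.707, 0.001]
wrist_force: [-4.1, -3.3, 15.2]
opening: 0.002
time_s: 10.4
eef_pos: [0.6232, 0.0537, 0.095]
eef_rot: [-0.0, 0.707, -0.707, 0.001]
wrist_force: [-7.0, -3.5, 24.9]
opening: -0.001
```

```bash
python3 -m pendant '[[[0,0,-0.035,0,0,0,1],[0,0,-0.03,0,0,0,-0.4],[0,0,0,0,0,0,-0.4],[0,0,0,0,0,0,-0.4]]]'
python3 - <<'E'
from h import *
c,p,d=caps("scene","s4")
cv2.imwrite("pics/s4c.png",cv2.resize(p[150:280,200:370,::-1],None,fx=4.4,fy=4.4))
E
```

```text
time_s: 10.8
eef_pos: [0.6222, 0.0545, 0.1575]
eef_rot: [-0.0, 0.707, -0.707, 0.0]
wrist_force: [-0.5, -0.2, -0.2]
opening: 0.507
[263. 221.] 33 top z 0.071 xy [ 0.463 -0.054]
[335. 227.] 33 top z 0.071 xy [0.624 0.054]
[231. 240.] 41 top z 0.083 xy [ 0.463 -0.17 ]
[310. 243.] 47 top z 0.082 xy [ 0.62  -0.047]
```

View pics/s4c.png

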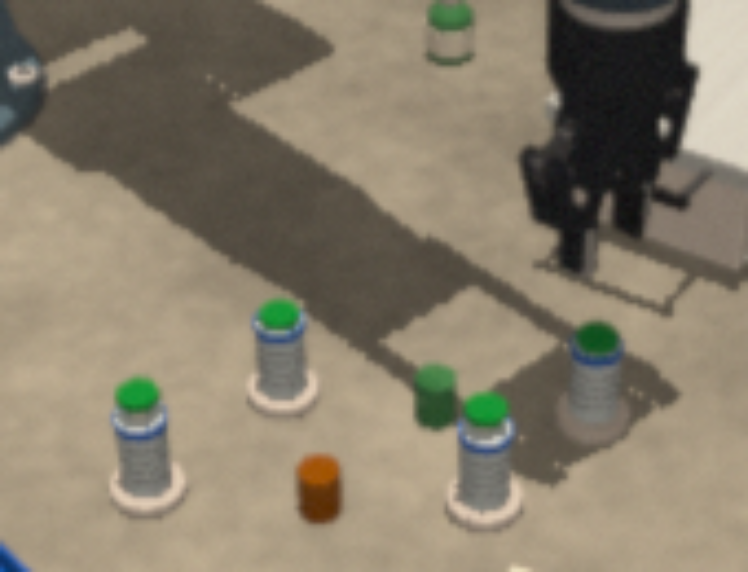

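```bash
python3 -m pendant '[[[0,-0.001,0.03,0,0,0,-0.4],[0,0,0.03,0,0,0,-0.4],[0,0,0.03,0,0,0,-0.4],[0,0,0.021,0,0,0,-0.4],[0,0,0,0,0,0,-0.4]]]'
python3 -m pendant '[[[0,0,0,0,0,0,1],[0,0,0,0,0,0,1],[0,0,0,0,0,0,1],[0,0,0,0,0,0,1],[0,0,0,0,0,0,1]]]'
```

```text
time_s: 11.35
eef_pos: [0.6186, 0.0547, 0.0406]
eef_rot: [0.003, 0.707, -0.707, -0.004]
wrist_force: [-0.8, 0.2, -0.1]
opening: 0.702
time_s: 11.85
eef_pos: [0.624, 0.0541, 0.0476]
eef_rot: [-0.001, 0.707, -0.707, 0.001]
wrist_force: [-0.0, 0.2, 3.5]
opening: 0.339
```

```bash
python3 -m pendant '[[[0,0,-0.02,0,0,0,1],[0,0,-0.04,0,0,0,1],[0,0,-0.04,0,0,0,1],[0.03,0.003,0,0,0,0,1],[0.04,0.003,0,0,0,0,1],[0.04,0.003,0,0,0,0,1],[0.04,0.003,0,0,0,0,1],[0.04,0.003,0,0,0,0,1],[0.04,0.003,0,0,0,0,1],[0.04,0.003,0,0,0,0,1]]]'
python3 -m pendant '[[[0.04,0.003,0,0,0,0,1],[0.04,0.004,0,0,0,0,1],[0.0335,0.003,0,0,0,0,1],[0,0,0.02,0,0,0,1],[0,0,0.03,0,0,0,1],[0,0,0.02,0,0,0,1],[0,0,0.01,0,0,0,1],[0,0,0.006,0,0,0,1],[0,0,0.004,0,0,0,1],[0,0,0,0,0,0,1]]]'
```

```text
time_s: 12.85
eef_pos: [0.6019, -0.2173, 0.1464]
eef_rot: [-0.0, 0.707, -0.707, -0.0]
wrist_force: [0.6, 1.0, -0.6]
opening: 0.337
time_s: 13.85
eef_pos: [0.5928, -0.3295, 0.0568]
eef_rot: [-0.0, 0.707, -0.707, 0.0]
wrist_force: [0.1, 0.0, -0.4]
opening: 0.336
```

```bash
python3 - <<'E'
from h import *
c,p,d=snap("scene","s5")
cv2.imwrite("pics/s5c.png",cv2.resize(p[200:360,130:330,::-1],None,fx=3.7,fy=3.7))
E
```

```text
(no output)
```

View pics/s5c.png

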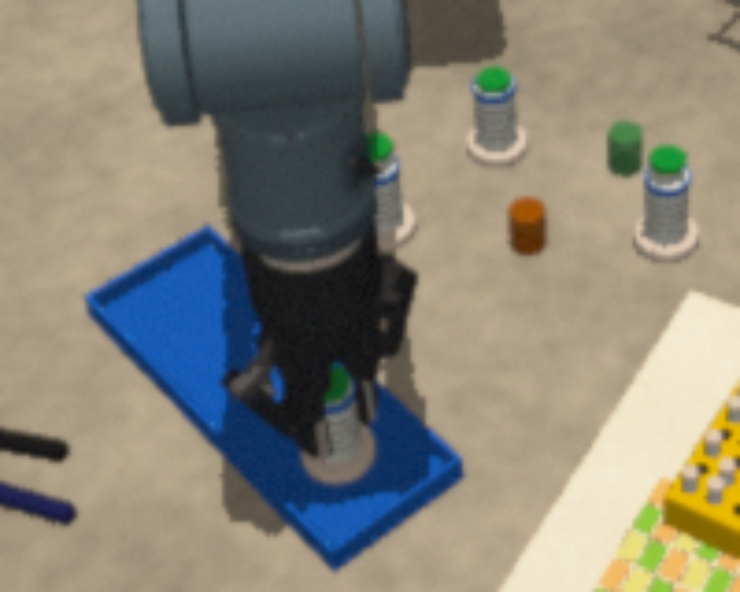

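```bash
python3 -m pendant '[[[0,0,0.003,0,0,0,1],[0,0,0.002,0,0,0,1],[0,0,0,0,0,0,1]]]'
python3 -m pendant '[[[0,0,0.0005,0,0,0,1],[0,0,0,0,0,0,0],[0,0,0,0,0,0,0],[0,0,0,0,0,0,-0.2],[0,0,0,0,0,0,-0.2]]]'
```

```text
time_s: 14.2
eef_pos: [0.5927, -0.3295, 0.0516]
eef_rot: [-0.0, 0.707, -0.707, 0.0]
wrist_force: [-0.1, -1.2, -0.2]
opening: 0.338
time_s: 14.7
eef_pos: [0.5924, -0.3293, 0.0507]
eef_rot: [-0.0, 0.707, -0.707, -0.0]
wrist_force: [0.6, -0.7, 0.1]
opening: 0.6
```

```bash
python3 -m pendant '[[[0,0,-0.01,0,0,0,-0.2],[0,0,-0.03,0,0,0,-0.2],[0,0,-0.04,0,0,0,-0.4],[0,0,-0.02,0,0,0,-0.4],[-0.04,0.019,0,0,0,0,-0.4],[-0.04,0.019,0,0,0,0,-0.4],[-0.04,0.019,0,0,0,0,-0.4],[-0.04,0.019,0,0,0,0,-0.4],[-0.04,0.019,0,0,0,0,-0.4],[-0.04,0.019,0,0,0,0,-0.4]]]'
python3 -m pendant '[[[-0.0340,0.015,0,0,0,0,-0.4],[0,0,0,0,0,0,-0.4],[0,0,0,0,0,0,-0.4]]]'
python3 - <<'E'
from h import *
c,p,d=caps("scene","s6")
cv2.imwrite("pics/s6c.png",cv2.resize(p[180:360,130:360,::-1],None,fx=3.3,fy=3.3))
E
```

```text
time_s: 15.7
eef_pos: [0.4775, -0.0881, 0.1516]
eef_rot: [-0.0, 0.707, -0.707, 0.001]
wrist_force: [0.4, 0.3, 1.8]
opening: 0.695
time_s: 16.0
eef_pos: [0.4637, -0.0552, 0.1518]
eef_rot: [-0.0, 0.708, -0.706, 0.001]
wrist_force: [0.7, 0.1, 0.5]
opening: 0.7
[263. 221.] 32 top z 0.072 xy [ 0.465 -0.055]
[231. 239.] 43 top z 0.083 xy [ 0.463 -0.169]
[310. 243.] 41 top z 0.082 xy [ 0.62  -0.047]
[218. 304.] 66 top z 0.075 xy [ 0.592 -0.329]
```

View pics/s6c.png

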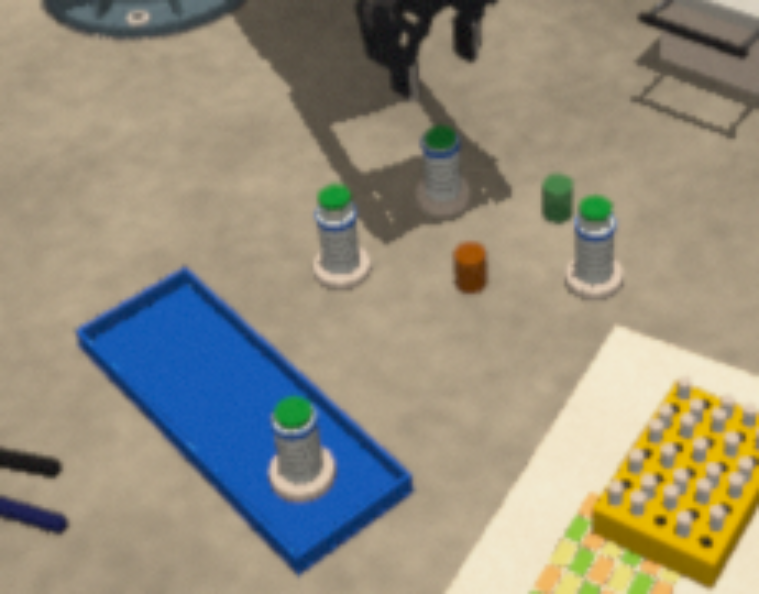

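```bash
python3 -m pendant '[[[0,0,0.025,0,0,0,-0.4],[0,0,0.03,0,0,0,-0.4],[0,0,0.025,0,0,0,-0.4],[0,0,0.015,0,0,0,-0.4],[0,0,0.008,0,0,0,-0.4],[0,0,0.0025,0,0,0,-0.4],[0,0,0,0,0,0,1],[0,0,0,0,0,0,1],[0,0,0,0,0,0,1],[0,0,0,0,0,0,1]]]'
```

```text
time_s: 17.05
eef_pos: [0.4643, -0.0558, 0.0464]
eef_rot: [-0.0, 0.707, -0.707, 0.001]
wrist_force: [1.0, -0.9, 5.3]
opening: 0.338
```

```bash
python3 -m pendant '[[[0,0,-0.02,0,0,0,1],[0,0,-0.04,0,0,0,1],[0,0,-0.04,0,0,0,1],[0.038,-0.0076,0,0,0,0,1],[0.038,-0.0076,0,0,0,0,1],[0.038,-0.0076,0,0,0,0,1],[0.038,-0.0076,0,0,0,0,1],[0.038,-0.0076,0,0,0,0,1],[0.038,-0.0076,0,0,0,0,1],[0.038,-0.0076,0,0,0,0,1]]]'
python3 -m pendant '[[[0,0,0.02,0,0,0,1],[0,0,0.03,0,0,0,1],[0,0,0.02,0,0,0,1],[0,0,0.01,0,0,0,1],[0,0,0.006,0,0,0,1],[0,0,0.005,0,0,0,1],[0,0,0.002,0,0,0,1],[0,0,0.001,0,0,0,1],[0,0,0,0,0,0,1]]]'
```

```text
time_s: 18.05
eef_pos: [0.5165, -0.3227, 0.1451]
eef_rot: [0.0, 0.707, -0.707, -0.0]
wrist_force: [0.0, 0.6, -1.4]
opening: 0.336
time_s: 18.95
eef_pos: [0.517, -0.3217, 0.052]
eef_rot: [-0.0, 0.707, -0.707, 0.001]
wrist_force: [0.1, -0.2, -1.8]
opening: 0.338
```

```bash
python3 -m pendant '[[[0,0,0.001,0,0,0,1],[0,0,0,0,0,0,0],[0,0,0,0,0,0,0],[0,0,0,0,0,0,-0.2],[0,0,0,0,0,0,-0.2],[0,0,-0.01,0,0,0,-0.2],[0,0,-0.03,0,0,0,-0.2],[0,0,-0.04,0,0,0,-0.4],[0,0,-0.02,0,0,0,-0.4]]]'
python3 - <<'E'
from h import *
c,p,d=caps("scene","s7")
for u,v in [(325,173),(372,189),(361.6,139),(405.6,152)]: print(np.round(onz(c,u,v,0.1),3))
c=ctrl.calibration("side")
# side crop2 (2.4,2.1; off 80,80) corners
for u,v in [(310,268),(392,318),(166,380),(248,437)]: print(np.round(onz(c,80+u/2.4,80+v/2.1,0.1),3))
for u,v in [(343,261),(399,291)]: print('bar',np.round(onz(c,80+u/2.4,80+v/2.1,0.095),3))
c=ctrl.calibration("scene")
for u,v in [(72,401),(230,455)]: print('bar',np.round(onz(c,310+u/5,105+v/5,0.095),3))
E
```

```text
time_s: 19.85
eef_pos: [0.5179, -0.3225, 0.1546]
eef_rot: [-0.0, 0.707, -0.707, 0.003]
wrist_force: [0.5, -0.2, -0.2]
opening: 0.702
[231. 240.] 40 top z 0.083 xy [ 0.462 -0.17 ]
[310. 243.] 43 top z 0.082 xy [ 0.621 -0.047]
[199. 286.] 56 top z 0.075 xy [ 0.517 -0.322]
[218. 304.] 75 top z 0.075 xy [ 0.59  -0.329]
[0.474 0.2   0.1  ]
[0.623 0.222 0.1  ]
[0.443 0.431 0.1  ]
[0.593 0.453 0.1  ]
[0.61  0.217 0.1  ]
[0.466 0.197 0.1  ]
[0.574 0.46  0.1  ]
[0.437 0.439 0.1  ]
bar [0.594 0.175 0.095]
bar [0.5   0.157 0.095]
bar [0.507 0.156 0.095]
bar [0.604 0.172 0.095]
```

```bash
python3 -m pendant '[[[-0.0392,-0.0147,0,0,0,0,-0.4],[-0.0392,-0.0147,0,0,0,0,-0.4],[-0.0392,-0.0147,0,0,0,0,-0.4],[-0.0392,-0.0147,0,0,0,0,-0.4],[-0.0392,-0.0147,0,0,0,0,-0.4],[-0.0392,-0.0147,0,0,0,0,-0.4],[-0.0392,-0.0147,0,0,0,0,-0.4],[0,0,0,0,0,0,-0.4],[0,0,0,0,0,0,-0.4]]]'
python3 - <<'E'
from h import *
c,p,d=caps("scene","s8")
E
```

```text
time_s: 20.8
eef_pos: [0.6194, -0.046, 0.1504]
eef_rot: [0.0, 0.708, -0.706, 0.0]
wrist_force: [-0.4, -0.7, 0.2]
opening: 0.701
[231. 240.] 41 top z 0.084 xy [ 0.463 -0.171]
[310. 243.] 34 top z 0.082 xy [ 0.621 -0.048]
[199. 286.] 61 top z 0.075 xy [ 0.516 -0.321]
[218. 304.] 65 top z 0.075 xy [ 0.592 -0.329]
```

```bash
python3 -m pendant '[[[0.001,-0.001,0.025,0,0,0,-0.4],[0,0,0.03,0,0,0,-0.4],[0,0,0.025,0,0,0,-0.4],[0,0,0.014,0,0,0,-0.4],[0,0,0.007,0,0,0,-0.4],[0,0,0.0025,0,0,0,-0.4],[0,0,0,0,0,0,1],[0,0,0,0,0,0,1],[0,0,0,0,0,0,1],[0,0,0,0,0,0,1]]]'
```

```text
time_s: 21.85
eef_pos: [0.6215, -0.0482, 0.0484]
eef_rot: [-0.001, 0.707, -0.707, 0.001]
wrist_force: [-0.4, 0.8, 5.0]
opening: 0.334
```

```bash
python3 -m pendant '[[[0,0,-0.02,0,0,0,1],[0,0,-0.04,0,0,0,1],[0,0,-0.04,0,0,0,1],[0,0,-0.04,0,0,0,1],[-0.03,0.007,0,0,0,0,1],[-0.04,0.0094,0,0,0,0,1],[-0.04,0.0094,0,0,0,0,1],[-0.04,0.0094,0,0,0,0,1],[-0.04,0.0094,0,0,0,0,1],[-0.04,0.0094,0,0,0,0,1]]]'
python3 -m pendant '[[[-0.04,0.0094,0,0,0,0,1],[-0.04,0.0094,0,0,0,0,1],[-0.04,0.0094,0,0,0,0,1],[-0.04,0.0094,0,0,0,0,1],[0,0,0,0,0,0,1],[0,0,0.02,0,0,0,1],[0,0,0.015,0,0,0,1],[0,0,0.007,0,0,0,1],[0,0,0,0,0,0,1]]]'
python3 - <<'E'
from h import *
c,p,d=snap("scene","s9")
cv2.imwrite("pics/s9c.png",cv2.resize(p[80:240,280:480,::-1],None,fx=3.7,fy=3.7))
c,p,d=snap("side","d9")
cv2.imwrite("pics/d9c.png",cv2.resize(p[150:350,80:300,::-1],None,fx=3.2,fy=3))
E
```

```text
time_s: 22.85
eef_pos: [0.5652, 0.1836, 0.1866]
eef_rot: [0.0, 0.707, -0.707, -0.0]
wrist_force: [0.3, 0.1, -0.8]
opening: 0.334
time_s: 23.75
eef_pos: [0.5275, 0.3409, 0.1429]
eef_rot: [-0.002, -0.707, 0.707, 0.001]
wrist_force: [0.0, 0.0, -2.0]
opening: 0.339
```

View pics/s9c.png

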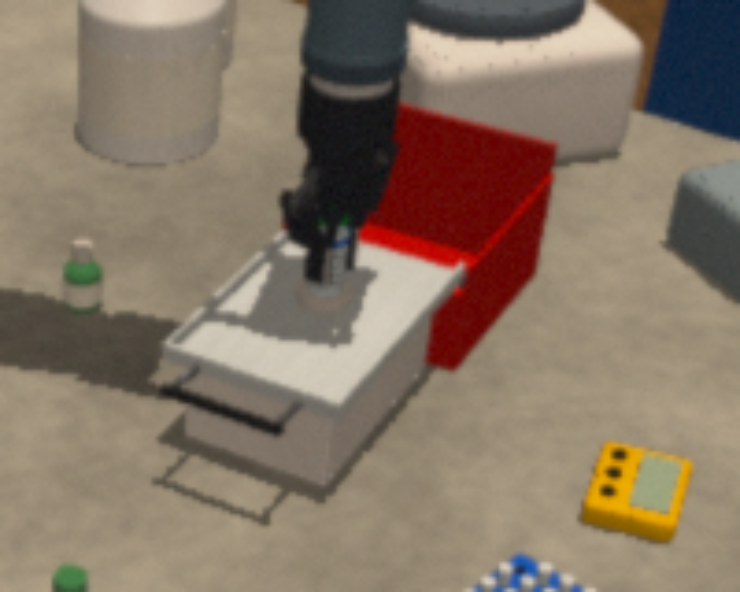

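View pics/d9c.png

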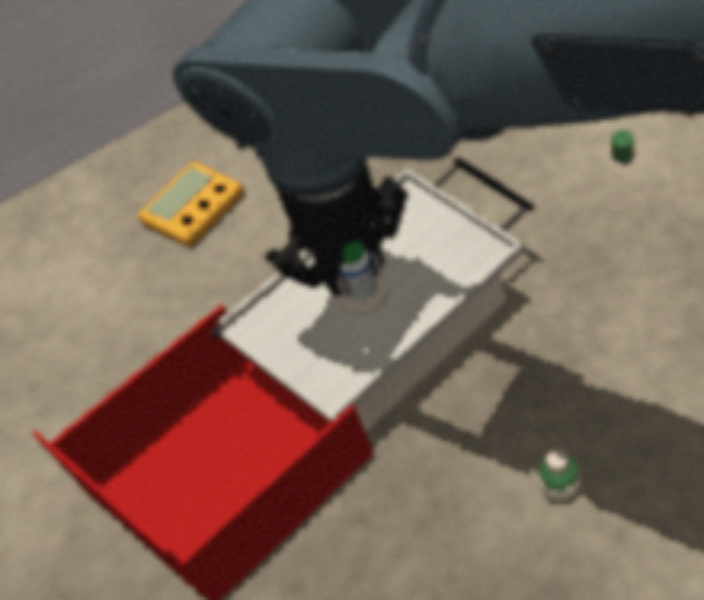

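```bash
python3 -m pendant '[[[0,0,0.003,0,0,0,1],[0,0,0.002,0,0,0,1],[0,0,0,0,0,0,1]]]'
python3 -m pendant '[[[0,0,0.001,0,0,0,1],[0,0,0,0,0,0,1]]]'
```

```text
time_s: 24.15
eef_pos: [0.5284, 0.3419, 0.1398]
eef_rot: [-0.0, 0.707, -0.707, 0.0]
wrist_force: [1.0, 0.4, -2.3]
opening: 0.334
time_s: 24.35
eef_pos: [0.5284, 0.342, 0.1388]
eef_rot: [-0.0, 0.707, -0.707, 0.0]
wrist_force: [-0.8, -0.3, -1.2]
opening: 0.337
```

```bash
python3 -m pendant '[[[0,0,0.001,0,0,0,1],[0,0,0.001,0,0,0,1],[0,0,0,0,0,0,1]]]'
python3 -m pendant '[[[0,0,0.0005,0,0,0,1],[0,0,0,0,0,0,1]]]'
```

```text
time_s: 24.65
eef_pos: [0.5283, 0.342, 0.1366]
eef_rot: [0.0, 0.707, -0.707, -0.0]
wrist_force: [-0.4, -0.4, -1.1]
opening: 0.34
time_s: 24.85
eef_pos: [0.5284, 0.342, 0.1364]
eef_rot: [-0.0, 0.707, -0.707, 0.0]
wrist_force: [-0.4, 0.2, 0.3]
opening: 0.336
```

```bash
python3 -m pendant '[[[0,0,0,0,0,0,0.1],[0,0,0,0,0,0,0.1],[0,0,0,0,0,0,-0.2],[0,0,0,0,0,0,-0.2],[0,0,-0.01,0,0,0,-0.2],[0,0,-0.03,0,0,0,-0.2],[0,0,-0.03,0,0,0,-0.3],[0,0,-0.02,0,0,0,-0.4],[0.03,0.004,0,0,0,0,-0.4],[0.04,0.005,0,0,0,0,-0.4]]]'
python3 -m pendant '[[[0.042,0.0053,0,0,0,0,-0.4],[0.042,0.0053,0,0,0,0,-0.4],[0.042,0.0053,0,0,0,0,-0.4],[0.042,0.0053,0,0,0,0,-0.4],[0.042,0.0053,0.01,0,0,0,-0.4],[0.042,0.0053,0.02,0,0,0,-0.4],[0.042,0.0053,0.02,0,0,0,-0.4],[0.042,0.0053,0.02,0,0,0,-0.4],[0.042,0.0053,0,0,0,0,-0.4],[0.042,0.0053,0,0,0,0,-0.4]]]'
python3 -m pendant '[[[0.022,0.003,0,0,0,0,-0.4],[0,0,0,0,0,0,-0.4],[0,0,0,0,0,0,-0.4]]]'
python3 - <<'E'
from h import *
c,p,d=caps("scene","s10")
cv2.imwrite("pics/s10.png",p[:,:,::-1])
E
```

```text
time_s: 25.85
eef_pos: [0.5199, 0.2727, 0.2284]
eef_rot: [-0.002, 0.708, -0.706, 0.001]
wrist_force: [0.5, -0.7, -0.3]
opening: 0.698
time_s: 26.85
eef_pos: [0.4662, -0.1496, 0.1565]
eef_rot: [-0.0, 0.707, -0.707, -0.0]
wrist_force: [0.7, 1.0, 0.5]
opening: 0.699
time_s: 27.15
eef_pos: [0.4639, -0.1702, 0.1568]
eef_rot: [0.0, -0.707, 0.707, -0.0]
wrist_force: [-0.2, -0.1, -0.3]
opening: 0.703
[231. 240.] 34 top z 0.083 xy [ 0.464 -0.17 ]
[199. 286.] 61 top z 0.075 xy [ 0.516 -0.321]
[218. 304.] 65 top z 0.075 xy [ 0.592 -0.329]
```

View pics/s10.png

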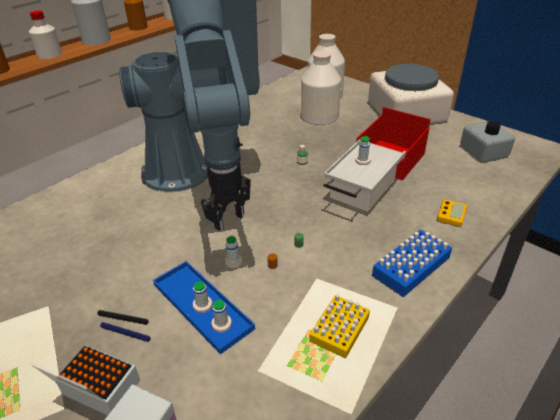

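```bash
python3 -m pendant '[[[0,0,0.025,0,0,0,-0.4],[0,0,0.03,0,0,0,-0.4],[0,0,0.03,0,0,0,-0.4],[0,0,0.014,0,0,0,-0.4],[0,0,0.007,0,0,0,-0.4],[0,0,0.0035,0,0,0,-0.4],[0,0,0,0,0,0,1],[0,0,0,0,0,0,1],[0,0,0,0,0,0,1],[0,0,0,0,0,0,1]]]'
python3 -m pendant '[[[0,0,0,0,0,0,1]]]'
```

```text
time_s: 28.2
eef_pos: [0.4648, -0.1705, 0.0481]
eef_rot: [-0.0, 0.707, -0.707, 0.001]
wrist_force: [-0.7, 1.5, 5.6]
opening: 0.339
time_s: 28.3
eef_pos: [0.4648, -0.1705, 0.0481]
eef_rot: [-0.0, 0.707, -0.707, 0.001]
wrist_force: [0.1, 2.3, 7.7]
opening: 0.337
```

```bash
python3 -m pendant '[[[0,0,-0.02,0,0,0,1],[0,0,-0.04,0,0,0,1],[0,0,-0.04,0,0,0,1],[0,0,-0.04,0,0,0,1],[-0.03,-0.005,0,0,0,0,1],[-0.04,-0.0067,0,0,0,0,1],[-0.04,-0.0067,0,0,0,0,1],[-0.04,-0.0067,0,0,0,0,1],[-0.04,-0.0067,0,0,0,0,1],[-0.04,-0.0067,0,0,0,0,1]]]'
python3 -m pendant '[[[-0.04,-0.0067,0,0,0,0,1],[-0.04,-0.0067,0,0,0,0,1],[-0.04,-0.0067,0,0,0,0,1],[-0.04,-0.0067,0,0,0,0,1],[-0.049,-0.0087,0,0,0,0,1],[0,0,0,0,0,0,1],[0,0,0.02,0,0,0,1],[0,0,0.015,0,0,0,1],[0,0,0.007,0,0,0,1],[0,0,0,0,0,0,1]]]'
python3 -m pendant '[[[0,0,0.003,0,0,0,1],[0,0,0.002,0,0,0,1],[0,0,0,0,0,0,1]]]'
```

```text
time_s: 29.3
eef_pos: [0.502, 0.0615, 0.1871]
eef_rot: [-0.0, 0.707, -0.707, 0.0]
wrist_force: [0.1, -1.2, -0.6]
opening: 0.337
time_s: 30.3
eef_pos: [0.5364, 0.2681, 0.1431]
eef_rot: [-0.001, -0.707, 0.707, 0.001]
wrist_force: [0.4, -0.8, -0.7]
opening: 0.337
time_s: 30.6
eef_pos: [0.5377, 0.2689, 0.1401]
eef_rot: [-0.0, 0.707, -0.707, 0.0]
wrist_force: [0.4, 0.0, -1.3]
opening: 0.334
```

```bash
python3 -m pendant '[[[0,0,0.001,0,0,0,1],[0,0,0.001,0,0,0,1],[0,0,0.001,0,0,0,1],[0,0,0.0005,0,0,0,1],[0,0,0,0,0,0,1]]]'
python3 -m pendant '[[[0,0,0.0005,0,0,0,1],[0,0,0,0,0,0,0.1],[0,0,0,0,0,0,0.1],[0,0,0,0,0,0,-0.2],[0,0,0,0,0,0,-0.2],[0,0,-0.01,0,0,0,-0.2],[0,0,-0.03,0,0,0,-0.2],[0,0,-0.03,0,0,0,-0.3],[0,0,-0.02,0,0,0,-0.4],[0,0,0,0,0,0,-0.4]]]'
```

```text
time_s: 31.1
eef_pos: [0.5374, 0.269, 0.1362]
eef_rot: [0.0, 0.707, -0.707, -0.0]
wrist_force: [-0.6, -0.0, -1.0]
opening: 0.331
time_s: 32.1
eef_pos: [0.5396, 0.2697, 0.2306]
eef_rot: [-0.003, 0.707, -0.707, 0.002]
wrist_force: [0.5, 0.9, -0.0]
opening: 0.697
```

```bash
python3 -m pendant '[[[0.035,-0.006,0,0,0,0,-0.4],[0.035,-0.006,0,0,0,0,-0.4],[0.036,-0.005,0,0,0,0,-0.4],[0,0,0,0,0,-0.072,-0.4],[0,0,0,0,0,-0.073,-0.4],[0,0,0,0,0,0,-0.4],[0,0,0,0,0,0,-0.4]]]'
python3 - <<'E'
from h import *
c,p,d=snap("wrist","w11")
c,p,d=snap("scene","s11")
cv2.imwrite("pics/s11c.png",cv2.resize(p[80:240,280:480,::-1],None,fx=3.7,fy=3.7))
E
```

```text
time_s: 32.8
eef_pos: [0.5542, 0.163, 0.2252]
eef_rot: [0.0, 0.756, -0.654, -0.0]
wrist_force: [0.0, -0.3, -0.6]
opening: 0.698
```

View pics/w11.png

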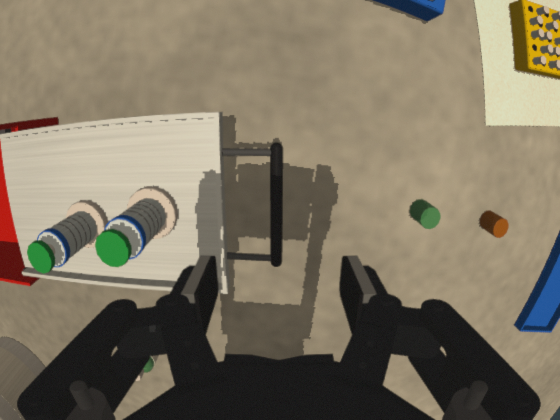

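View pics/s11c.png

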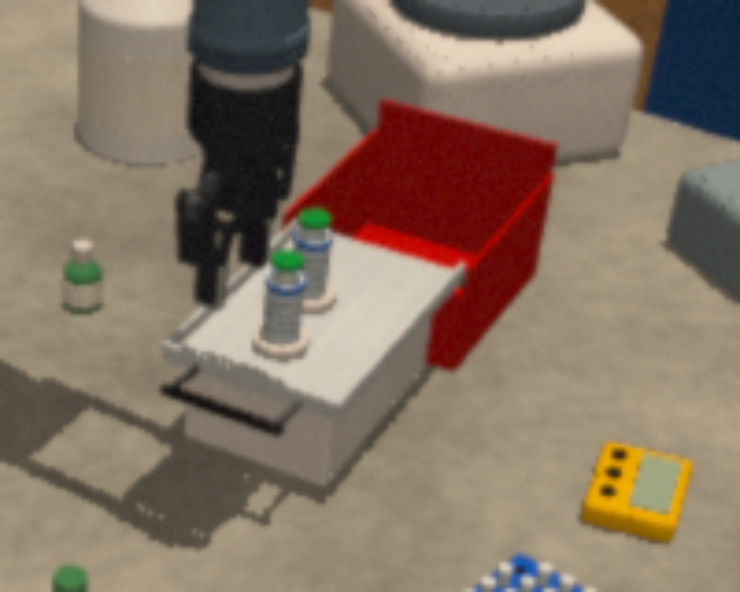

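```bash
python3 - <<'E'
from h import *
c=ctrl.calibration("wrist")
a=onz(c,277,146,0.096,True);b=onz(c,276,262,0.096,True);print(a,b,(a+b)/2,np.linalg.norm(a-b))
p,R,o=tool(); m=(a+b)/2; print(p,R.inv().apply(m-p), R.inv().apply(b-a))
E
```

```text
[0.60169461 0.17185606 0.096     ] [0.50475196 0.15873721 0.096     ] [0.55322329 0.16529664 0.096     ] 0.09782628485426753
[0.55430928 0.16328534 0.22548629] [-0.00213926  0.00072181  0.12948678] [-1.01516226e-03  9.78210061e-02  4.72136601e-05]
```

```bash
python3 -m pendant '[[[-0.001,0,0.03,0,0,0,0.3],[0,0,0.03,0,0,0,0.3],[0,0,0.02,0,0,0,0.3],[0,0,0,0,0,0,0.3],[0,0,0.01,0,0,0,0.3]]]'
python3 -m pendant '[[[0,0,0.01,0,0,0,0.3],[0,0,0.01,0,0,0,0.3],[0,0,0.01,0,0,0,0.3],[0,0,0.007,0,0,0,0.3],[0,0,0,0,0,0,0.3]]]'
python3 - <<'E'
from h import *
c,p,d=snap("scene","s12")
cv2.imwrite("pics/s12c.png",cv2.resize(p[80:240,280:480,::-1],None,fx=3.7,fy=3.7))
c,p,d=snap("wrist","w12")
E
```

```text
time_s: 33.4
eef_pos: [0.5555, 0.1644, 0.1371]
eef_rot: [-0.001, 0.757, -0.654, 0.001]
wrist_force: [0.4, -0.3, 0.7]
opening: 0.35
time_s: 33.9
eef_pos: [0.5535, 0.1639, 0.0974]
eef_rot: [0.001, 0.757, -0.654, -0.001]
wrist_force: [0.3, 0.2, -0.0]
opening: 0.35
```

View pics/s12c.png

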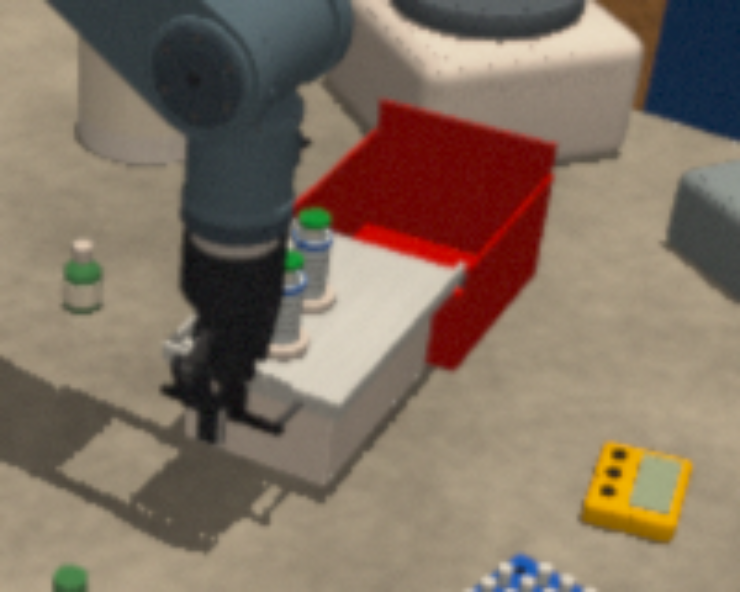

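View pics/w12.png

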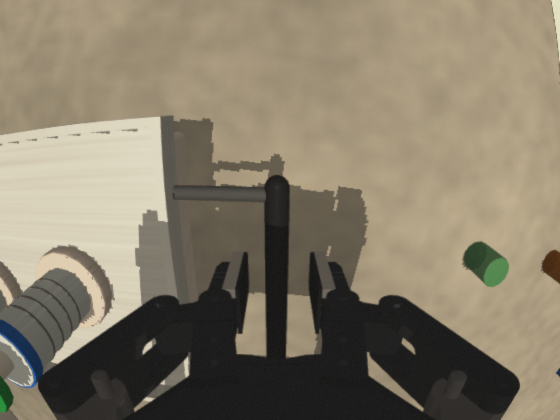

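```bash
python3 - <<'E'
from h import *
import pickle
c=pickle.load(open("pics/w12.pkl","rb"));D=np.load("pics/w12.npy");P=cloud(c,D,True)
p,R,o=tool()
for u,v in [(50,382),(60,385),(90,360),(160,310),(510,382),(240,280)]:
    print(u,v,D[v,u],np.round(R.inv().apply(P[v,u]-p),3))
pc=np.array([0.5377,0.269,0.17]);print(R.inv().apply(pc-p))
E
```

```text
50 382 0.06266129 [-0.061 -0.013 -0.072]
60 385 0.06308413 [-0.058 -0.013 -0.072]
90 360 0.0 [-0.    -0.076 -0.118]
160 310 0.10179858 [-0.041 -0.013 -0.031]
510 382 0.06331726 [ 0.062 -0.012 -0.071]
240 280 0.124374166 [-0.015 -0.012 -0.008]
[-0.10630535  0.00130849 -0.07127919]
```

```bash
python3 - <<'E'
import numpy as np
t=np.arange(0,0.96,0.05)+.014
h=.287*(np.cos(.014)-np.cos(t));v=.287*(np.sin(t)-np.sin(.014))
for i in range(1,len(t)): print(round(t[i]-.014,2),round(h[i]-h[i-1],4),round(v[i]-v[i-1],4),round(h[i],4),round(v[i],4))
E
python3 -m pendant '[[[0,0,0,0,0,0,1],[0,0,0,0,0,0,1],[0,0,0,0,0,0,1],[0,0,0,0,0,0,1]]]'
```

```text
0.05 0.0006 0.0143 0.0006 0.0143
0.1 0.0013 0.0143 0.0018 0.0286
0.15 0.002 0.0142 0.0038 0.0428
0.2 0.0027 0.0141 0.0065 0.0569
0.25 0.0034 0.0139 0.0099 0.0709
0.3 0.0041 0.0138 0.014 0.0846
0.35 0.0048 0.0135 0.0188 0.0982
0.4 0.0054 0.0133 0.0242 0.1114
0.45 0.0061 0.013 0.0303 0.1244
0.5 0.0067 0.0127 0.0371 0.1371
0.55 0.0074 0.0123 0.0444 0.1494
0.6 0.008 0.0119 0.0524 0.1613
0.65 0.0086 0.0115 0.0609 0.1729
0.7 0.0091 0.0111 0.0701 0.1839
0.75 0.0097 0.0106 0.0797 0.1945
0.8 0.0102 0.0101 0.0899 0.2046
0.85 0.0107 0.0096 0.1006 0.2142
0.9 0.0111 0.009 0.1117 0.2233
0.95 0.0116 0.0085 0.1233 0.2317
time_s: 34.4
eef_pos: [0.5547, 0.165, 0.0995]
eef_rot: [-0.001, 0.757, -0.654, -0.0]
wrist_force: [0.7, 4.8, 2.7]
opening: 0.095
```

```bash
python3 -m pendant '[[[-0.0003,0,-0.007,0,0,0,1],[-0.0003,0,-0.007,0,0,0,1],[-0.0013,0,-0.0143,0,0,0,1],[-0.002,0,-0.0142,0,0,0,1]]]'
python3 - <<'E'
from h import *
c,p,d=snap("scene","s13")
cv2.imwrite("pics/s13c.png",cv2.resize(p[80:240,280:480,::-1],None,fx=3.7,fy=3.7))
E
```

```text
time_s: 34.8
eef_pos: [0.5541, 0.1686, 0.1415]
eef_rot: [-0.001, 0.757, -0.654, 0.0]
wrist_force: [3.2, 3.9, -3.4]
opening: 0.089
```

View pics/s13c.png

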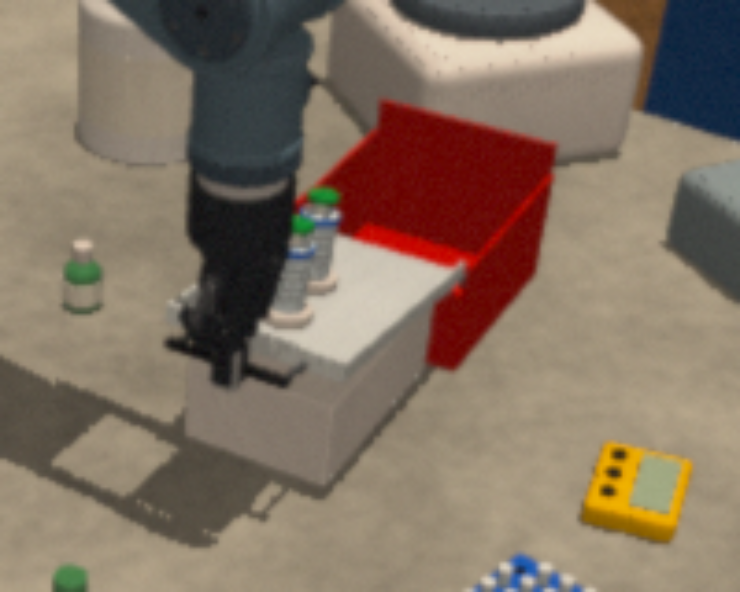

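The handle is held and the tray is lifting cleanly. I'll go on along the arc.

```bash
python3 -m pendant '[[[-0.0027,0,-0.0141,0,0,0,1],[-0.0034,0,-0.0139,0,0,0,1],[-0.0041,0,-0.0138,0,0,0,1],[-0.0048,0,-0.0135,0,0,0,1],[-0.0054,0,-0.0133,0,0,0,1],[-0.0061,0,-0.013,0,0,0,1]]]'
python3 -m pendant '[[[-0.0067,0,-0.0127,0,0,0,1],[-0.0074,0,-0.0123,0,0,0,1],[-0.008,0,-0.0119,0,0,0,1],[-0.0086,0,-0.0115,0,0,0,1]]]'
python3 - <<'E'
from h import *
c,p,d=snap("scene","s14")
cv2.imwrite("pics/s14c.png",cv2.resize(p[80:240,280:480,::-1],None,fx=3.7,fy=3.7))
E
```

```text
time_s: 35.45
eef_pos: [0.5505, 0.1941, 0.2238]
eef_rot: [-0.0, 0.757, -0.654, 0.001]
wrist_force: [5.3, 2.0, -4.4]
opening: 0.09
time_s: 35.85
eef_pos: [0.5463, 0.2238, 0.2727]
eef_rot: [0.0, 0.757, -0.654, 0.002]
wrist_force: [6.5, -1.7, -2.2]
opening: 0.092
```

View pics/s14c.png

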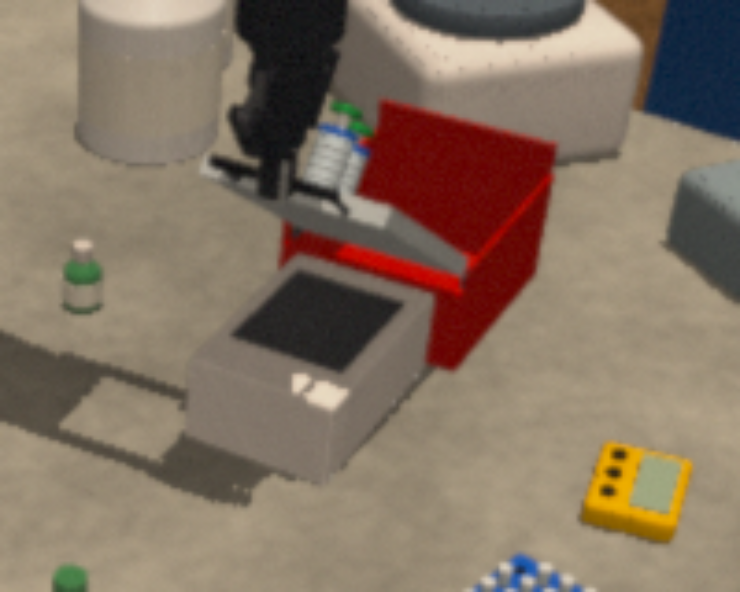

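```bash
python3 -m pendant '[[[-0.0091,0,-0.0111,0,0,0,1],[-0.0097,0,-0.0106,0,0,0,1],[0,0,0,0,0,0,1]]]'
python3 -m pendant '[[[-0.0102,0,-0.0101,0,0,0,1],[-0.0107,0,-0.0096,0,0,0,1],[0,0,0,0,0,0,1],[0,0,0,0,0,0,1]]]'
python3 - <<'E'
from h import *
c,p,d=snap("scene","s15")
cv2.imwrite("pics/s15c.png",cv2.resize(p[80:240,280:480,::-1],None,fx=3.7,fy=3.7))
c,p,d=snap("side","d15")
cv2.imwrite("pics/d15c.png",cv2.resize(p[150:350,80:300,::-1],None,fx=3.2,fy=3))
E
```

```text
time_s: 36.2
eef_pos: [0.5437, 0.2425, 0.2954]
eef_rot: [-0.0, 0.757, -0.654, 0.002]
wrist_force: [4.5, -6.9, 2.4]
opening: 0.088
time_s: 36.6
eef_pos: [0.5411, 0.2618, 0.3146]
eef_rot: [-0.0, 0.756, -0.654, 0.003]
wrist_force: [3.9, -7.8, 6.4]
opening: 0.088
```

View pics/s15c.png

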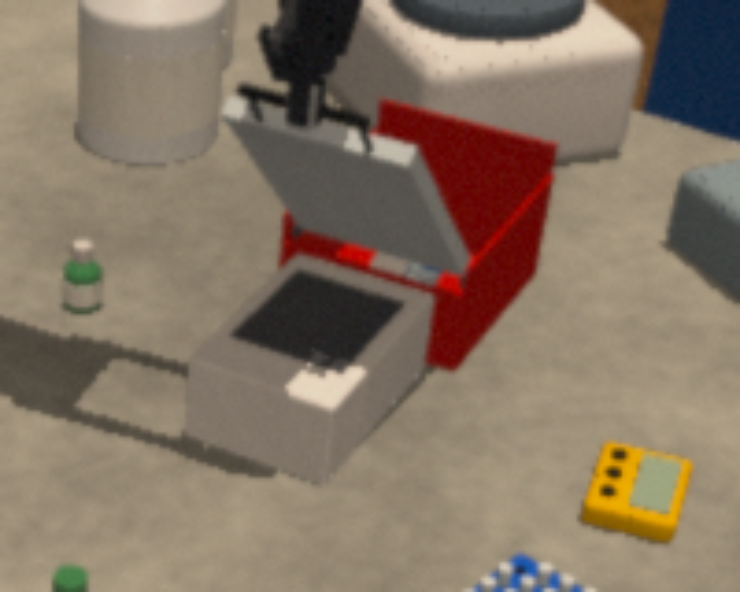

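View pics/d15c.png

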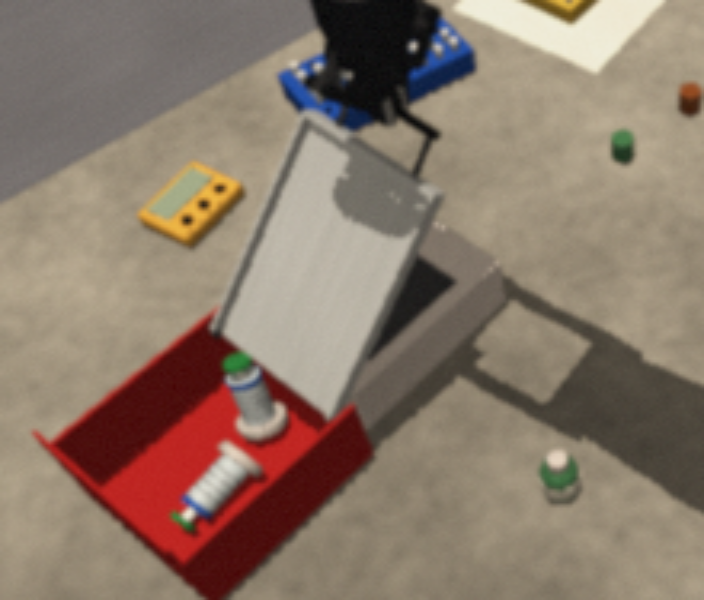

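```bash
python3 -m pendant '[[[0,0,0,0,0,0,1],[0.0107,0,0.0096,0,0,0,1],[0.0102,0,0.0101,0,0,0,1],[0.0097,0,0.0106,0,0,0,1],[0.0091,0,0.0111,0,0,0,1],[0.0086,0,0.0115,0,0,0,1],[0.008,0,0.0119,0,0,0,1],[0.0074,0,0.0123,0,0,0,1],[0.0067,0,0.0127,0,0,0,1],[0,0,0,0,0,0,1]]]'
python3 -m pendant '[[[0.0061,0,0.013,0,0,0,1],[0.0054,0,0.0133,0,0,0,1],[0.0048,0,0.0135,0,0,0,1],[0.0041,0,0.0138,0,0,0,1],[0.0034,0,0.0139,0,0,0,1],[0.0027,0,0.0141,0,0,0,1],[0.002,0,0.0142,0,0,0,1],[0,0,0,0,0,0,1]]]'
python3 -m pendant '[[[0.0013,0,0.0143,0,0,0,1],[0,0,0,0,0,0,1]]]'
```

```text
time_s: 37.7
eef_pos: [0.5507, 0.1927, 0.2212]
eef_rot: [-0.0, 0.756, -0.654, 0.001]
wrist_force: [6.2, -1.7, 0.5]
opening: 0.091
time_s: 38.5
eef_pos: [0.5542, 0.1664, 0.1245]
eef_rot: [-0.001, 0.756, -0.654, -0.001]
wrist_force: [5.8, 2.8, -0.6]
opening: 0.092
time_s: 38.7
eef_pos: [0.5545, 0.1653, 0.1103]
eef_rot: [-0.001, 0.757, -0.654, -0.0]
wrist_force: [7.4, 5.0, -1.2]
opening: 0.087
```

```bash
python3 -m pendant '[[[0.0003,0,0.005,0,0,0,1],[0.0003,0,0.004,0,0,0,1],[0,0,0.002,0,0,0,1],[0,0,0,0,0,0,1]]]'
```

```text
time_s: 39.1
eef_pos: [0.5546, 0.1651, 0.1022]
eef_rot: [-0.001, 0.757, -0.654, -0.0]
wrist_force: [-1.1, 4.3, 12.9]
opening: 0.09
```

```bash
python3 -m pendant '[[[0,0,-0.002,0,0,0,0.3],[0,0,0,0,0,0,0.3],[0,0,0,0,0,0,0.3],[0,0,-0.01,0,0,0,0.3],[0,0,-0.02,0,0,0,0.3],[0,0,-0.03,0,0,0,0.3],[0,0,-0.04,0,0,0,0.3],[0.04,0,-0.04,0,0,0,0.3],[0.04,0,0,0,0,0,0.3],[0,0,0,0,0,0,0.3]]]'
python3 - <<'E'
from h import *
c,p,d=caps("scene","s16")
c,p,d=snap("side","d16")
cv2.imwrite("pics/d16c.png",cv2.resize(p[150:350,80:300,::-1],None,fx=3.2,fy=3))
E
```

```text
time_s: 40.1
eef_pos: [0.5668, 0.0856, 0.2413]
eef_rot: [-0.0, 0.756, -0.655, 0.002]
wrist_force: [-0.5, -0.3, -0.0]
opening: 0.349
[199. 286.] 61 top z 0.075 xy [ 0.516 -0.321]
[218. 304.] 65 top z 0.075 xy [ 0.592 -0.329]
```

View pics/s16.png

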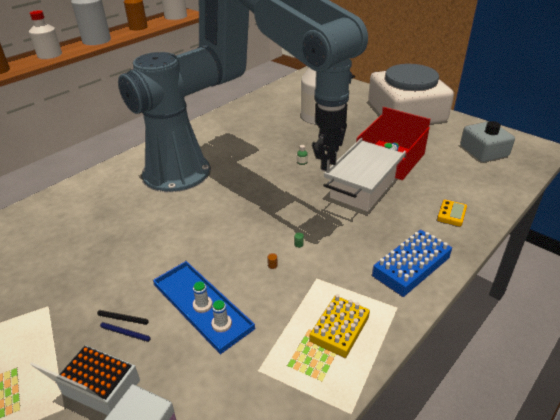

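View pics/d16c.png

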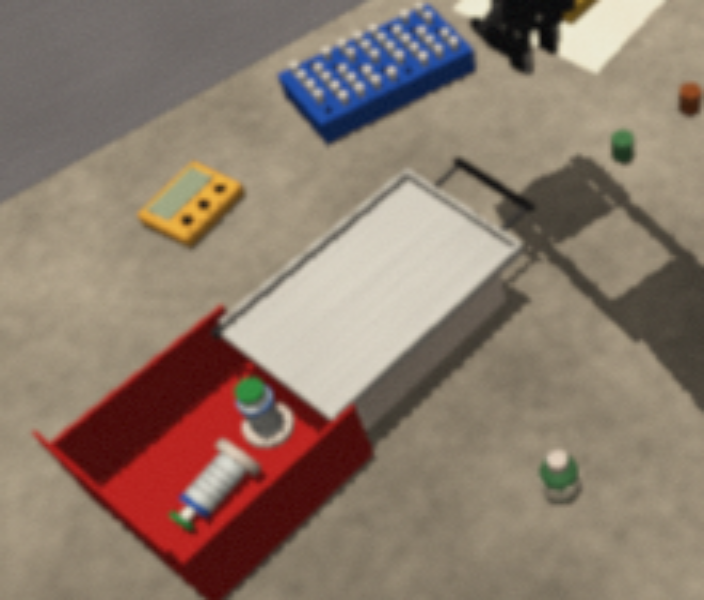

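View pics/d16.png

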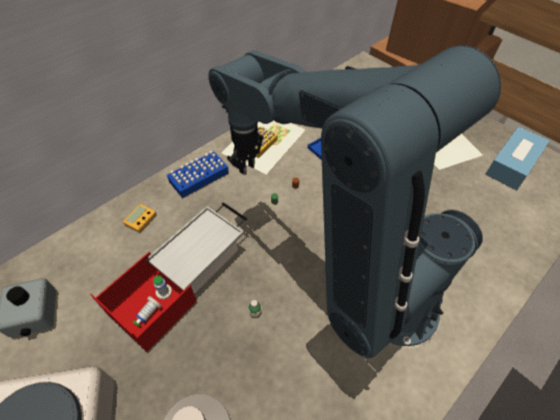

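```bash
python3 - <<'E'
from h import *
import pickle
c=pickle.load(open("pics/d16.pkl","rb"));D=np.load("pics/d16.npy");P=cloud(c,D)
# bin floor centre: hinge + wall; hinge=(0.5305,0.328)+0.12*y
ey=np.array([-.144,.99]);ex=np.array([.99,.144]);mid=np.array([.5305,.328])
p=cv2.imread("pics/d16.png");hsv=cv2.cvtColor(p,cv2.COLOR_BGR2HSV)
m=(hsv[...,1]<110)|((hsv[...,0]>40)&(hsv[...,0]<90))
q=P-np.r_[mid,0]; sx=q[...,:2]@ex; sy=q[...,:2]@ey
r=m&(sy>0.13)&(sy<0.31)&(abs(sx)<0.08)&(P[...,2]<0.2)
print(r.sum(), 'sx',sx[r].min(),sx[r].max(),'sy',sy[r].min(),sy[r].max(),'z',np.percentile(P[...,2][r],[5,50,99]))
# tray level check
t=(abs(sx)<0.06)&(abs(sy)<0.1)&(P[...,2]>0.05)&(P[...,2]<.12)
A=np.c_[sx[t],sy[t],np.ones(t.sum())];print('tray plane',np.linalg.lstsq(A,P[...,2][t],rcond=None)[0])
E
```

```text
880 sx -0.07979249907693496 0.07868495333491392 sy 0.13014030942124016 0.3099793521124347 z [-0.00142477  0.02383302  0.08886045]
tray plane [ 0.00108525 -0.00021229  0.08851297]
```

```bash
python3 -m pendant '[[[0,0,0,0,0,0,0.3],[0,0,0,0,0,0,0.3],[0,0,0,0,0,0,0.3]]]'; python3 - <<'E'
from h import *
caps("scene","s17")
print(ctrl.hand_in())
E
```

```text
time_s: 40.5
eef_pos: [0.5649, 0.0904, 0.2387]
eef_rot: [0.0, 0.757, -0.653, -0.0]
wrist_force: [-0.6, -0.6, -0.1]
opening: 0.349
[199. 286.] 61 top z 0.075 xy [ 0.516 -0.321]
[218. 305.] 66 top z 0.075 xy [ 0.592 -0.329]
the job is handed in; nothing more can be done
None
```

I found four dispensers, pushed all four plungers to their stops, sorted them, and handed the job in at about 40.6 s; it reports no verdict.

- **Sound (2):** the plungers went fully home, and both dispensers stand upright in the blue tray. Their cap tops are 75 mm above the bench, which matches plunger home on the tray floor.
- **Rejects (2):** the plungers jammed at about 5.8 mm and 7.3 mm, pressed with 27–34 N. Both dispensers went onto the tip tray and slid into the red bin when I raised the handle to about 0.85 rad. One lies down and the other stands upright on the bin floor; I did not measure the plungers again in the bin.
- **Last checks:** a plane fitted to the tip tray shows it level at 88.5 mm. The gripper is clear of everything, and the vials, bottle and markers look unmoved in the pictures. No fifth dispenser is visible in any view, and none was seen to be knocked aside. No check failed or disagreed.

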